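Sort the flange bolts through the bolt kit's gauge lid and latch its carry handle

ROBOT

A 7-joint arm with a two-finger parallel gripper is mounted at the origin on the work surface. World frame = base frame: x ahead of the robot, y to its left, z up, the work surface at z = 0. Lengths are in m, angles in degrees, forces in N, time in s.
With the tool pointing down it reaches from about 0.425 to 0.875 m from the base axis. Payload 4.7 kg.
Tool frame: the origin (TCP) lies midway between the tips of the shut fingers; the grasp point (between the pads) lies 19 mm behind it; y points along the fingers, x is the direction in which the jaws open and shut, and the axes are right-handed (so a half turn about y gives the same grasp; the last joint's range is limited). The gripper opens to 87 mm and grips with 3 to 60 N. Pads are 19 mm wide; open, the fingers measure 117 mm over their backs; the gripper's body (75 mm by 190 mm) begins 51 mm behind the grasp point.
Start: joints at [-70.525, 18.392, -4.016, 83.108, 1.295, 78.541, -3.26], TCP at [0.208, 0.616, 0.223] pointing down, gripper open.
Joint ranges: [-163.93, 163.93], [-17.29, 119.83], [-79.2, 71.16], [3.27, 140.29], [-89.18, 269.18], [5.43, 117.66], [-154.24, 154.24]. Speed limits (degrees/s): [147.25, 147.25, 180, 180, 180, 180, 180].

INTERFACE

Orientations are given as [roll, pitch, yaw] about the fixed x, y, z axes, in that order (R = Rz(yaw) Ry(pitch) Rx(roll)).
In Python, from cell import env gives the robot as it stands.
- The arm moves only by the tool carry_out, never from a script. Its argument "targets" is a list of rows, each a list of 2 entries, a list of its own where there are three numbers: the shift along the tool's x, y, z in mm, then the turn, a rotation vector about the tool's x, y, z in degrees. A call has 1 to 12 rows; each row shifts and turns the commanded pose from where the row before left it, along the tool's axes as they then stand; what a row does not reach is not made up. A row lasts 1/10 s, in which the tool goes at most 50 mm and 8.59 degrees, less where a joint would pass 70% of its speed; a pose out of reach is approached as far as the arm can. A call with a gripper value outside its range is refused whole. "jaw" is the opening, from 0 (shut) to 1 (fully open), set as the call begins (left out, the last holds). The fingers move at their own pace and stop on an object; "squeeze" is the grip in N (left out, the last holds). Time passes only in rows, so rows that do not move let the fingers close. It gives the time, the measured TCP pose, the force and the opening at its end, in the units of the state.
- env.get_obs(): the state, without advancing time (a new reading comes with each control period).
- env.read_camera(name): name is "scene" or "side" or "wrist"; returns the picture (384x512x3 uint8, red, green, blue); there is no depth.
- env.get_calibration(name): a dict with "fx", "fy", "cx", "cy" (pixels), "R" (3x3) and "t" (3): a world point X has camera coordinates R X + t; the wrist camera has in their place "hand_eye" (4x4, takes a point from camera to tool coordinates, whose origin is the TCP and whose axes are the tool frame's). Camera axes: x right, y down, z forward; pixel columns grow to the right and rows downward; lengths in m; the calibration is good to about 2 mm. A picture is of the moment at which its call begins: read the wrist's pose just before it. get_calibration takes no time and is no camera call.
- env.sign_off(): hands the job in, once; it reports no verdict.
Trained networks look in the newest picture that a camera, given by its name, has taken for a name from the list of things; names that differ only in an ending like _2 or _b are one class to them, and where a whole thing is asked for, a point or a joint stands for the part that bears it (a point fixed in the world has none). Each returns a list of dicts, best first, with "p" (0 to 1); they miss things now and then, are a little off and sometimes report something else, mostly with a low value. They report only what shows in the picture. A call takes as long as a camera call.
- env.outline_of(camera, label): "mask" (384x512 bool, what is visible of it) and "xy" ([column, row] in pixels, amid what is visible of it).
The state is a dict: "time_s": time; "qpos": joint angles; "joint_velocities": joint speeds; "effort": joint torques, N m; "tool_pos": TCP position; "tool_rot": TCP orientation; "force": force on the tool from outside, world axes, zero at the start; "wrist_torque": the same for the moment, N m; "grip_width": finger opening in m.
Only numpy, scipy, OpenCV 4.12 (cv2) and the standard library are available. Lean on these libraries where they do the work, as an engineer would, in place of code of your own. Each camera call takes 0.05 s, during which the arm holds its last target.

TASK

Fold the bolt kit's carry handle right down behind the box, clear of the slots, then put every loose flange bolt away: drop each one through the shortest gauge slot in the lid that it passes through lying flat, so that each length ends up in its own compartment. When all the bolts are in, swing the handle back up until it clicks fully home, upright in its end detent, and let go. Leave the other things on the bench where they are.

Things in the scene. Friction and masses are not known exactly. Their poses are not given: they have to be found in the camera images.
- bolt_1: Loose plain steel hex bolt: round shank 10 mm thick and 60 mm long under a hex head 16 mm across flats, 6.5 mm thick; 66.5 mm overall. Starts lying on the bench; may be absent. Origin on the bolt's axis, halfway along its overall length (about 6.5 mm above the bench when lying, where the shank may be gripped); +x runs along the shank from head to tip.
- bolt_2: Loose plain steel hex bolt: round shank 10 mm thick and 40 mm long under a hex head 16 mm across flats, 6.5 mm thick; 46.5 mm overall. Starts lying on the bench; may be absent. Origin on the bolt's axis, halfway along its overall length (about 6.5 mm above the bench when lying, where the shank may be gripped); +x runs along the shank from head to tip.
- bolt_3: Loose plain steel hex bolt: round shank 10 mm thick and 80 mm long under a hex head 16 mm across flats, 6.5 mm thick; 86.5 mm overall. Starts lying on the bench; may be absent. Origin on the bolt's axis, halfway along its overall length (about 6.5 mm above the bench when lying, where the shank may be gripped); +x runs along the shank from head to tip.
- bolt_4: Loose plain steel hex bolt: round shank 10 mm thick and 40 mm long under a hex head 16 mm across flats, 6.5 mm thick; 46.5 mm overall. Starts lying on the bench; may be absent. Origin on the bolt's axis, halfway along its overall length (about 6.5 mm above the bench when lying, where the shank may be gripped); +x runs along the shank from head to tip.
- bolt_5: Loose plain steel hex bolt: round shank 10 mm thick and 80 mm long under a hex head 16 mm across flats, 6.5 mm thick; 86.5 mm overall. Starts lying on the bench; may be absent. Origin on the bolt's axis, halfway along its overall length (about 6.5 mm above the bench when lying, where the shank may be gripped); +x runs along the shank from head to tip.
- bolt_6: Loose plain steel hex bolt: round shank 10 mm thick and 60 mm long under a hex head 16 mm across flats, 6.5 mm thick; 66.5 mm overall. Starts lying on the bench; may be absent. Origin on the bolt's axis, halfway along its overall length (about 6.5 mm above the bench when lying, where the shank may be gripped); +x runs along the shank from head to tip.
- kit: Bolt kit: heavy grey steel box, stays put, 124 mm (x) by 152 mm (y), 56 mm high. The flat 3 mm steel lid is a length gauge: three parallel slots along the box's x, 49 mm apart, each over its own walled compartment (116 by 45 mm, 49 mm deep under the lid). A bolt held level over a slot long enough drops through. Origin: centre of the underside; +x from its front (robot side) to its back, z up.
- slot_short (a point): Centre of the 56 mm long, 26 mm wide gauge slot, at the lid's top face (56 mm above the bench); its compartment takes the 40 mm bolts. Same axes as the kit.
- slot_mid (a point): Centre of the 76 mm long, 26 mm wide gauge slot, at the lid's top face (56 mm above the bench); its compartment takes the 60 mm bolts. Same axes as the kit.
- slot_long (a point): Centre of the 96 mm long, 26 mm wide gauge slot, at the lid's top face (56 mm above the bench); its compartment takes the 80 mm bolts. Same axes as the kit.
- bail (a joint): Angle (rad) of the kit's carry handle, a U of 8 mm rod. 0 = folded flat behind the box (+x); grows as the grip comes up and over towards the robot; 1.70 = end stop, 7 degrees past upright. Starts part-way up. Stiff hinge: stays where left at low angles; a sprung ball catch resists (about 4 N at the grip) between 1.15 and the stop either way and past about 1.6 presses it home.
- bail_hinge (a point): Middle of the carry handle's hinge line: in the kit's frame 20 mm towards +x from the centre and 36 mm above the bench; the line runs along the kit's y, hinges 84 mm either side.
- bail_grip (a point): Middle of the handle's straight black rubber grip, 14 mm thick and 100 mm long, parallel to the kit's y, 105 mm from the hinge line. Folded down it is 63 mm clear behind the box, 36 mm above the bench, and can be pinched from above.
- flange: Blank steel vacuum flange, disc 70 mm across, 13 mm thick, loose bystander: leave alone. Origin: centre of its underside.
- gasket: Flat copper gasket ring, 48 mm across, 4 mm thick, loose bystander: leave alone. Origin: centre of its underside.
- amber_vial: Small amber glass vial, 28 mm across, 58 mm tall, loose bystander: leave alone. Origin: centre of its underside.
- calibrant: Glass jar with a blue cap, 44 mm across, 70 mm tall, loose bystander: leave alone. Origin: centre of its underside.
- wash_bottle: White plastic bottle, 64 mm across, 170 mm tall, loose bystander: leave alone. Origin: centre of its underside.
- spanner: Steel spanner lying flat, 175 mm long, 8 mm thick, loose bystander: leave alone. Origin: centre of its underside.

How it is judged:
By the outcome, as a careful person would: the job done as asked, in the order asked, and still so for the second after the job is handed in, with the robot touching nothing.
Of bolt_1, bolt_2, bolt_3, bolt_4, bolt_5, bolt_6 only 4 to 6 are there at a start; the rules pass over those that are not, and their reading is None.
At some moment in a run one of bolt_1, bolt_2, bolt_3, bolt_4, bolt_5, bolt_6 may be knocked a few centimetres aside while the robot is not near it.
Once in a run the grip may slacken for a moment while it holds something.
It also fails if it takes over 210 s, if anything falls off the work surface, if the arm or the gripper's body presses on something with over 40 N, if the wrist force passes 120 N, or if a joint passes its speed limit or range.

## Working session

There is one attempt and no reset: what is moved stays moved. The work goes in short steps, Python scripts to look and compute and a tool call to move; the robot and the scene stay as the last step left them, time stands still between calls to the robot, and variables do not carry over. Pictures are saved under pics/ and viewed, and the job is handed in when it is done.

Besides the shell and the picture viewer there is one more tool, called after ">>>" in YAML: its name, and indented under it one key for each argument. carry_out: Moves the arm, as the interface text tells. Its arguments: {"type":"object","properties":{"targets":{"type":"array","items":{"type":"array"}},"jaw":{"type":"number"},"squeeze":{"type":"number"}},"required":["targets"]}

```bash
ls -la; mkdir -p pics; cat > h.py <<'E'
import numpy as np, cv2
from cell import env
from scipy.spatial.transform import Rotation as Ro
def snap(n,f):
    im=env.read_camera(n); cv2.imwrite('pics/'+f,im[:,:,::-1]); return im
E
python3 - <<'E'
from h import *
o=env.get_obs(); print(o)
for n in ['scene','side']:
    snap(n,n+'0.png'); print(n,env.get_calibration(n))
snap('wrist','wrist0.png'); print(env.get_calibration('wrist'))
print(env.get_obs()['time_s'])
E
```

```text
total 12
drwxr-xr-x  3 agent agent 4096 Dec  6 02:27 .
drwxr-xr-x 23 root  root  4096 Dec  6 02:27 ..
drwxr-xr-x  2 agent agent 4096 Dec  6 02:27 pics
{'time_s': 0.0, 'qpos': array([-70.52538234,  18.43894749,  -4.01532009,  83.17392376,
         1.29359954,  78.53975407,  -3.25951497]), 'joint_velocities': array([-0.12729749,  0.05866347, -0.04075317, -0.00585984,  0.10939099,
        0.07678308, -0.00687636]), 'effort': array([-4.64404475e-04, -4.91294575e+01, -4.04298278e-01, -3.12526846e+01,
       -6.38725958e-02,  4.38307668e-02,  1.67934240e-04]), 'tool_pos': array([0.20790987, 0.61528154, 0.22147131]), 'tool_rot': array([-90.0043511 ,   0.10746402,  71.33511109]), 'force': array([0.12695041, 0.61496932, 0.56671174]), 'wrist_torque': array([-0.02229674, -0.03169129,  0.02726488]), 'grip_width': 0.08701384591769366}
scene {'fx': 387.30617551960165, 'fy': 387.30617551960165, 'cx': 252.5091326797009, 'cy': 188.8811424235553, 'R': array([[ 0.83952968,  0.54311601,  0.01466007],
       [ 0.44218148, -0.6673324 , -0.59928542],
       [-0.31569837,  0.50960031, -0.80040119]]), 't': array([-0.45738543, -0.22145381,  1.42058735])}
side {'fx': 464.63278558960917, 'fy': 464.63278558960917, 'cx': 259.50523984678756, 'cy': 186.82441737796546, 'R': array([[ 0.99579338, -0.09153244, -0.00416655],
       [-0.0573461 , -0.58711993, -0.80746616],
       [ 0.07146308,  0.8043084 , -0.58989917]]), 't': array([-0.53775511,  0.09513273,  1.18627966])}
{'fx': 336.46336356414935, 'fy': 336.46336356414935, 'cx': 251.98516298333072, 'cy': 196.7078035217806, 'hand_eye': array([[ 9.99999660e-01,  2.56187151e-04,  7.83710150e-04,
        -9.75468962e-04],
       [-6.86413256e-04, -2.67936329e-01,  9.63436377e-01,
        -1.60856076e-01],
       [ 4.56804441e-04, -9.63436588e-01, -2.67936062e-01,
         7.27095010e-02],
       [ 0.00000000e+00,  0.00000000e+00,  0.00000000e+00,
         1.00000000e+00]])}
0.15
```

View pics/scene0.png

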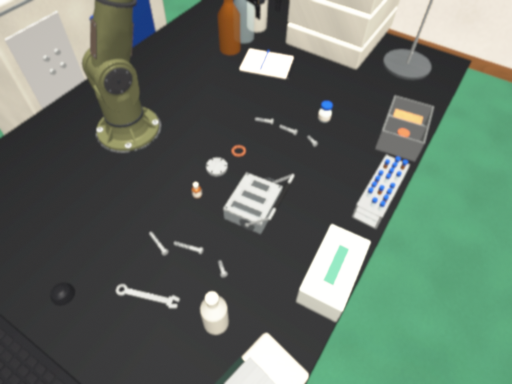

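View pics/side0.png

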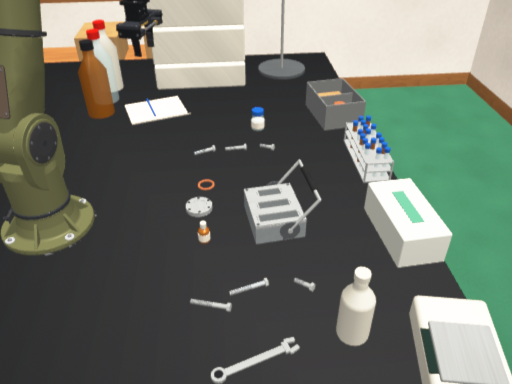

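View pics/wrist0.png

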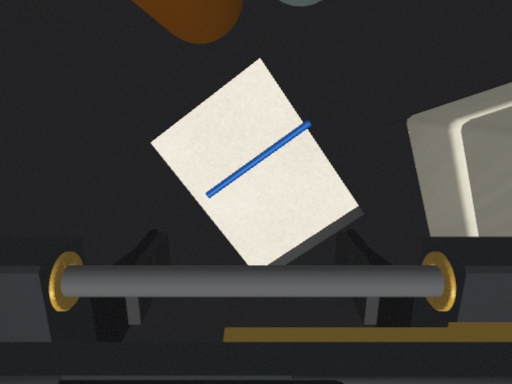

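```bash
cat >> h.py <<'E'
def ray(cam,uv,z):
    c=env.get_calibration(cam)
    uv=np.atleast_2d(uv).astype(float)
    d=np.c_[(uv[:,0]-c['cx'])/c['fx'],(uv[:,1]-c['cy'])/c['fy'],np.ones(len(uv))]
    if cam=='wrist':
        o=env.get_obs(); T=np.eye(4); T[:3,:3]=Ro.from_euler('xyz',o['tool_rot'],degrees=True).as_matrix(); T[:3,3]=o['tool_pos']
        T=T@c['hand_eye']; D=d@T[:3,:3].T; C=T[:3,3]
    else:
        D=d@c['R']; C=-c['R'].T@c['t']
    s=(z-C[2])/D[:,2]
    return C+D*s[:,None]
def proj(cam,X):
    c=env.get_calibration(cam); X=np.atleast_2d(X).astype(float)
    if cam=='wrist':
        o=env.get_obs(); T=np.eye(4); T[:3,:3]=Ro.from_euler('xyz',o['tool_rot'],degrees=True).as_matrix(); T[:3,3]=o['tool_pos']
        T=np.linalg.inv(T@c['hand_eye']); p=X@T[:3,:3].T+T[:3,3]
    else: p=X@c['R'].T+c['t']
    return np.c_[p[:,0]/p[:,2]*c['fx']+c['cx'],p[:,1]/p[:,2]*c['fy']+c['cy']]
def bolts(cam,z=0.006):
    out=[]
    for b in env.outline_of(cam,'bolt_1'):
        m=b['mask']; v,u=np.nonzero(m)
        if len(u)<10: continue
        P=ray(cam,np.c_[u,v],z)[:,:2]
        c=P.mean(0); w,V=np.linalg.eigh(np.cov((P-c).T)); a=V[:,1]; t=(P-c)@a; n=(P-c)@V[:,0]
        lo,hi=t.min(),t.max(); L=hi-lo
        wl=np.ptp(n[t<lo+L*.15]); wh=np.ptp(n[t>hi-L*.15])
        if wl<wh: a=-a; lo,hi=-hi,-lo
        mid=c+a*(lo+hi)/2
        out.append(dict(p=b['p'],xy=mid,L=L,yaw=np.degrees(np.arctan2(a[1],a[0])),w=(wl,wh),px=b['xy'],n=len(u)))
        print(cam,round(b['p'],2),np.round(b['xy']),'mid',mid.round(4),'L',L.round(4),'yaw(tip)',out[-1]['yaw'].round(1),'w',np.round((wl,wh),3),len(u))
    return out
E
python3 - <<'E'
from h import *
for cam in ['side','scene']:
    im=env.read_camera(cam)
    bolts(cam)
    for n in ['flange','gasket','amber_vial','calibrant','wash_bottle','spanner','kit','bail']:
        for b in env.outline_of(cam,n)[:1]:
            v,u=np.nonzero(b['mask']); print(n,round(b['p'],2),np.round(b['xy']),len(u),ray(cam,[b['xy']],0.01)[0].round(3), u.min(),u.max(),v.min(),v.max())
            np.save(f'/tmp/{cam}_{n}.npy',b['mask'])
    x0,y0=(220,140) if cam=='side' else (210,150)
    cr=im[y0:y0+120,x0:x0+120,::-1]; cv2.imwrite(f'pics/kit_{cam}.png',cv2.resize(cr,None,fx=5,fy=5,interpolation=cv2.INTER_CUBIC))
print(env.get_obs()['time_s'])
E
```

```text
side 0.67 [305. 283.] mid [ 0.6143 -0.2648] L 0.0435 yaw(tip) 142.8 w [0.015 0.007] 60
side 0.62 [212. 302.] mid [ 0.4096 -0.3011] L 0.0898 yaw(tip) 163.3 w [0.019 0.014] 240
side 0.45 [203. 150.] mid [0.395  0.3129] L 0.0718 yaw(tip) -156.4 w [0.029 0.018] 83
side 0.42 [239. 148.] mid [0.4951 0.3208] L 0.0588 yaw(tip) -175.3 w [0.019 0.001] 36
side 0.27 [355. 309.] mid [ 0.7156 -0.3263] L 0.2117 yaw(tip) 67.6 w [0.061 0.034] 2169
flange 0.84 [198. 207.] 405 [0.379 0.02  0.01 ] 186 211 197 215
gasket 0.65 [210. 182.] 17 [0.412 0.134 0.01 ] 200 213 181 188
amber_vial 0.51 [202. 233.] 205 [ 0.392 -0.082  0.01 ] 198 209 221 243
calibrant 0.85 [259. 117.] 267 [0.586 0.509 0.01 ] 251 263 107 130
wash_bottle 0.77 [355. 311.] 2158 [ 0.704 -0.352  0.01 ] 336 375 267 345
spanner 0.57 [252. 362.] 922 [ 0.486 -0.449  0.01 ] 211 299 337 383
kit 0.82 [279. 207.] 3502 [0.593 0.001 0.01 ] 243 320 159 243
bail 0.66 [305. 282.] 114 [ 0.614 -0.264  0.01 ] 294 314 278 289
scene 0.59 [313. 140.] mid [0.5923 0.3174] L 0.0506 yaw(tip) 153.9 w [0.012 0.009] 49
scene 0.54 [157. 243.] mid [ 0.4104 -0.3014] L
[... 165 characters left out ...]
13 -0.4389] L 0.172 yaw(tip) -161.1 w [0.031 0.029] 402
scene 0.38 [289. 130.] mid [0.4944 0.3199] L 0.0669 yaw(tip) -178.0 w [0.022 0.018] 72
scene 0.37 [219. 271.] mid [ 0.6117 -0.2639] L 0.0504 yaw(tip) 142.1 w [0.015 0.009] 71
flange 0.88 [214. 165.] 332 [0.374 0.028 0.01 ] 206 227 157 175
gasket 0.56 [238. 150.] 37 [0.4   0.129 0.01 ] 232 244 146 155
calibrant 0.52 [214. 315.] 953 [ 0.674 -0.384  0.01 ] 200 227 291 334
wash_bottle 0.47 [254. 200.] 2477 [ 0.563 -0.023  0.01 ] 224 293 172 232
spanner 0.56 [142. 296.] 408 [ 0.484 -0.447  0.01 ] 116 178 284 307
kit 0.88 [255. 200.] 2560 [ 0.568 -0.019  0.01 ] 224 293 173 232
bail 0.68 [273. 203.] 394 [0.62  0.003 0.01 ] 240 292 175 229
1.15
```

View pics/kit_side.png

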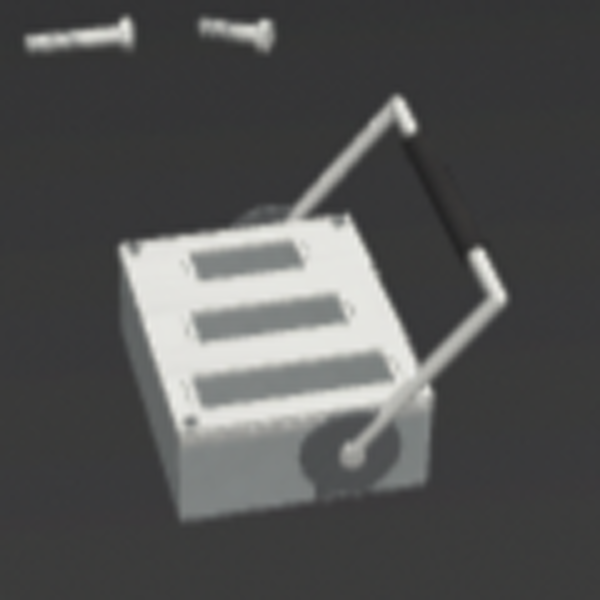

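View pics/kit_scene.png

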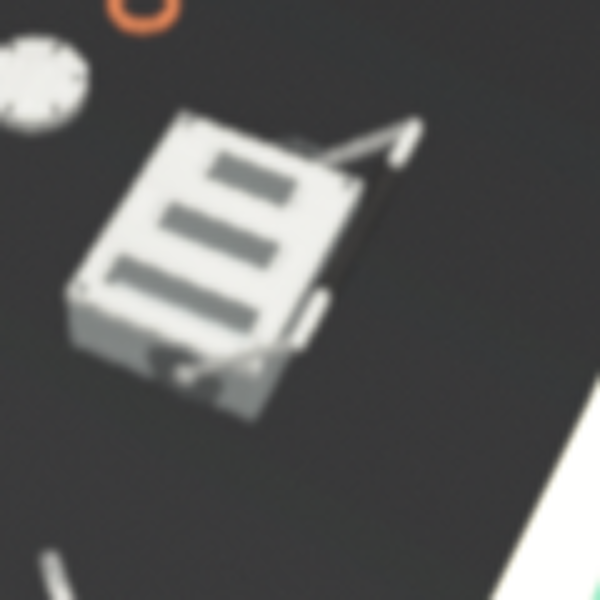

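```bash
python3 - <<'E'
from h import *
from scipy.optimize import least_squares
S=np.array([[122,243],[345,215],[430,390],[185,432],[247,261],[273,318],[294,378]])/5+[220,140]
C=np.array([[185,112],[365,182],[260,370],[68,290],[252,180],[218,236],[180,293]])/5+[210,150]
S-=.4;C-=.4
M=np.array([[-62,76],[62,76],[62,-76],[-62,-76],[0,49],[0,0],[0,-49]])/1e3
def W(p):
    c,s=np.cos(p[2]),np.sin(p[2]); return np.c_[M@np.array([[c,-s],[s,c]]).T+p[:2],np.full(7,.056)]
for name,f in dict(side=lambda p:(proj('side',W(p))-S).ravel(),scene=lambda p:(proj('scene',W(p))-C).ravel(),both=lambda p:np.r_[(proj('side',W(p))-S).ravel(),(proj('scene',W(p))-C).ravel()]).items():
    r=least_squares(f,[.57,0,0]); print(name,r.x[:2].round(4),np.degrees(r.x[2]).round(2),np.abs(r.fun).max().round(2))
p=r.x
# grip ends
gs=np.array([[402,105],[495,290]])/5+[220,140]-.4; gc=np.array([[415,125],[300,342]])/5+[210,150]-.4
def G(a):
    c,s=np.cos(p[2]),np.sin(p[2]); L=np.array([[.02+.105*np.cos(a),y,.036+.105*np.sin(a)] for y in(.084,-.084)])
    return np.c_[L[:,:2]@np.array([[c,-s],[s,c]]).T+p[:2],L[:,2]]
r2=least_squares(lambda a:np.r_[(proj('side',G(a[0]))-gs).ravel(),(proj('scene',G(a[0]))-gc).ravel()],[.7])
print('bail',r2.x,r2.fun.round(1),G(r2.x[0]))
for n in ['amber_vial','calibrant','wash_bottle','gasket','flange','spanner']:pass
E
```

```text
side [ 0.5722 -0.039 ] 7.67 0.95
scene [ 0.5719 -0.0384] 6.69 0.53
both [ 0.5721 -0.0387] 7.24 0.86
bail [0.87244739] [-1.2 -0.2  0.7  1.3 -0.1  0.3 -0.2 -0.3] [[ 0.64831568  0.0556454   0.11642   ]
 [ 0.66950107 -0.11101347  0.11642   ]]
```

```bash
cat >> h.py <<'E'
K=np.array([.5721,-.0387]); KY=7.24
def kit(x,y): # mm kit frame -> world xy
    c,s=np.cos(np.radians(KY)),np.sin(np.radians(KY)); return K+np.array([c*x-s*y,s*x+c*y])/1e3
def to(xyz,yaw=None,start=None):
    """print tool-frame shift (mm) then turn about tool y (deg) to reach down-pointing pose"""
    o=env.get_obs(); p=np.array(o['tool_pos']); R=Ro.from_euler('xyz',o['tool_rot'],degrees=True)
    if start is not None: p=np.array(start[:3])
    d=R.inv().apply(np.array(xyz)-p)*1e3
    s=f"shift {d.round(1)} |{np.linalg.norm(d):.0f}|"
    if yaw is not None:
        T=Ro.from_euler('xyz',[-90,0,yaw],degrees=True); s+=f" turn {(R.inv()*T).as_rotvec(degrees=True).round(2)}"
    print(s)
def st():
    o=env.get_obs(); print('t',round(o['time_s'],2),'pos',np.round(o['tool_pos'],4),'rot',np.round(o['tool_rot'],2),'F',np.round(o['force'],1),'w',round(o['grip_width'],4)); return o
E
python3 - <<'E'
from h import *
st()
g=kit(20+105*np.cos(.87),0); print(g)
to([*g,.17],7.24)
prev=None
for a in [.87,.7,.55,.4,.25,.1,0]:
    print(a,(20+105*np.cos(a)-87.7).round(1),(43+105*np.sin(a)).round(1))
E
```

```text
t 1.15 pos [0.2081 0.6158 0.2226] rot [-90.    -0.    71.33] F [-0.  -0.6  0.3] w 0.0869
[ 0.6591075  -0.02764668]
shift [-465.3   52.6 -633.2] |788| turn [0.000e+00 6.409e+01 1.000e-02]
0.87 0.0 123.3
0.7 12.6 110.6
0.55 21.8 97.9
0.4 29.0 83.9
0.25 34.0 69.0
0.1 36.8 53.5
0 37.3 43.0
```

>>> carry_out:
  targets:
    - [[-25.85,2.9,-35.2],[0,0,0]]
    - [[-25.85,2.9,-35.2],[0,0,0]]
    - [[-25.85,2.9,-35.2],[0,0,0]]
    - [[-25.85,2.9,-35.2],[0,0,0]]
    - [[-25.85,2.9,-35.2],[0,0,0]]
    - [[-25.85,2.9,-35.2],[0,0,0]]
    - [[-25.85,2.9,-35.2],[0,0,0]]
    - [[-25.85,2.9,-35.2],[0,0,0]]
    - [[-25.85,2.9,-35.2],[0,0,0]]
    - [[-25.85,2.9,-35.2],[0,0,0]]
    - [[-25.85,2.9,-35.2],[0,0,0]]
    - [[-25.85,2.9,-35.2],[0,0,0]]
  jaw: 0

```text
time_s: 2.35
tool_pos: [0.5099, 0.1853, 0.1881]
tool_rot: [-90.0, -0.1, 71.3]
force: [0.1, 0.6, -0.0]
grip_width: 0.0029
```

>>> carry_out:
  targets:
    - [[-25.85,2.9,-35.2],[0,0,0]]
    - [[-25.85,2.9,-35.2],[0,0,0]]
    - [[-25.85,2.9,-35.2],[0,0,0]]
    - [[-25.85,2.9,-35.2],[0,0,0]]
    - [[-25.85,2.9,-35.2],[0,0,0]]
    - [[-25.85,2.9,-35.2],[0,0,0]]
    - [[0,0,0],[0,8,0]]
    - [[0,0,0],[0,8,0]]
    - [[0,0,0],[0,8,0]]
    - [[0,0,0],[0,8,0]]
    - [[0,0,0],[0,8,0]]
    - [[0,0,0],[0,8,0]]

```text
time_s: 3.55
tool_pos: [0.6594, -0.0276, 0.1704]
tool_rot: [-90.0, -0.0, 23.0]
force: [0.4, -0.3, -0.7]
grip_width: 0.0003
```

>>> carry_out:
  targets:
    - [[0,0,0],[0,8,0]]
    - [[0,0,0],[0,8,0]]
    - [[0,0,0],[0,0,0]]

```text
time_s: 3.85
tool_pos: [0.6595, -0.0276, 0.1703]
tool_rot: [-90.0, -0.0, 7.3]
force: [-0.2, 0.1, 0.5]
grip_width: 0.0005
```

>>> carry_out:
  targets:
    - [[0,20,0],[0,0,0]]
    - [[0,20,0],[0,0,0]]
    - [[3,7,0],[0,0,0]]
    - [[5,6,0],[0,0,0]]
    - [[5,6,0],[0,0,0]]
    - [[5,6.5,0],[0,0,0]]
    - [[4.5,6.5,0],[0,0,0]]
    - [[4,7,0],[0,0,0]]
    - [[3,7,0],[0,0,0]]
    - [[3,7,0],[0,0,0]]
    - [[2,8,0],[0,0,0]]
    - [[1.5,8,0],[0,0,0]]

```text
time_s: 5.05
tool_pos: [0.6951, -0.0232, 0.0606]
tool_rot: [-90.0, 0.0, 7.3]
force: [0.4, -0.3, -1.2]
grip_width: 0.0004
```

>>> carry_out:
  targets:
    - [[1,8,0],[0,0,0]]
    - [[0.3,8,0],[0,0,0]]
    - [[0,3,0],[0,0,0]]

```text
time_s: 5.35
tool_pos: [0.6963, -0.0231, 0.043]
tool_rot: [-90.0, 0.0, 7.3]
force: [-6.0, 1.1, 16.5]
grip_width: 0.0005
```

```bash
python3 - <<'E'
from h import *
st(); snap('side','s1.png')
im=cv2.imread('pics/s1.png')[130:260,200:360]; cv2.imwrite('pics/s1c.png',cv2.resize(im,None,fx=4,fy=4,interpolation=cv2.INTER_CUBIC))
E
```

```text
t 5.35 pos [ 0.6963 -0.0231  0.043 ] rot [-8.997e+01  3.000e-02  7.330e+00] F [-6.   1.1 16.5] w 0.0005
```

View pics/s1c.png

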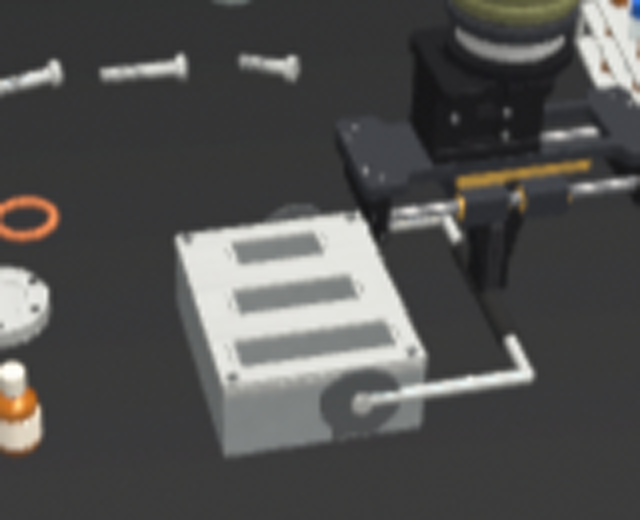

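```bash
python3 - <<'E'
from h import *
to([.5,.26,.22],0,start=[.6963,-.0231,.173])
E
```

```text
shift [-158.6  -46.7  305.9] |348| turn [-0.04  7.33 -0.03]
```

>>> carry_out:
  targets:
    - [[0,-35,0],[0,0,0]]
    - [[0,-45,0],[0,0,0]]
    - [[0,-50,0],[0,0,0]]
    - [[-19.8,-5.8,38.2],[0,0,0]]
    - [[-19.8,-5.8,38.2],[0,0,0]]
    - [[-19.8,-5.8,38.2],[0,0,0]]
    - [[-19.8,-5.8,38.2],[0,0,0]]
    - [[-19.8,-5.8,38.2],[0,0,0]]
    - [[-19.8,-5.8,38.2],[0,0,0]]
    - [[-19.8,-5.8,38.2],[0,0,0]]
    - [[-19.8,-5.8,38.2],[0,0,0]]
    - [[0,0,0],[0,7.3,0]]
  jaw: 0.6

```text
time_s: 6.6
tool_pos: [0.4959, 0.2674, 0.2192]
tool_rot: [-89.7, 0.1, 0.5]
force: [0.4, 0.1, -0.8]
grip_width: 0.052
```

>>> carry_out:
  targets:
    - [[0,0,0],[0,0,0]]

```text
time_s: 6.7
tool_pos: [0.4994, 0.2611, 0.2187]
tool_rot: [-90.0, -0.0, 0.2]
force: [-0.4, -1.1, -0.2]
grip_width: 0.0523
```

```bash
python3 - <<'E'
from h import *
st(); snap('wrist','w1.png'); bolts('wrist'); st()
snap('side','s2.png')
E
```

```text
t 6.7 pos [0.4994 0.2611 0.2187] rot [-89.99  -0.     0.19] F [-0.4 -1.1 -0.2] w 0.0523
wrist 0.68 [245. 120.] mid [0.4927 0.3129] L 0.0662 yaw(tip) -179.1 w [0.017 0.009] 624
wrist 0.63 [158. 128.] mid [0.395  0.3049] L 0.069 yaw(tip) -161.0 w [0.018 0.01 ] 668
wrist 0.63 [341. 127.] mid [0.5934 0.311 ] L 0.047 yaw(tip) 151.2 w [0.018 0.008] 437
t 6.8 pos [0.5007 0.2587 0.2186] rot [-9.004e+01 -1.000e-02  1.100e-01] F [ 0.5 -0.4  0.1] w 0.052
```

View pics/w1.png

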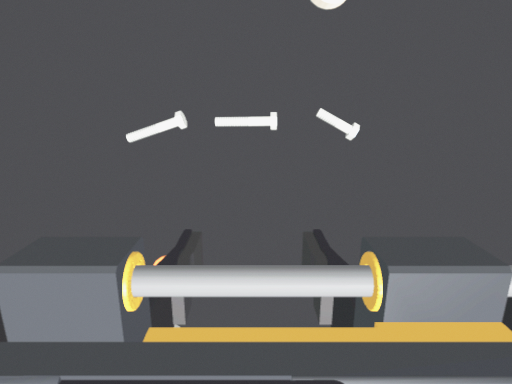

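View pics/s2.png

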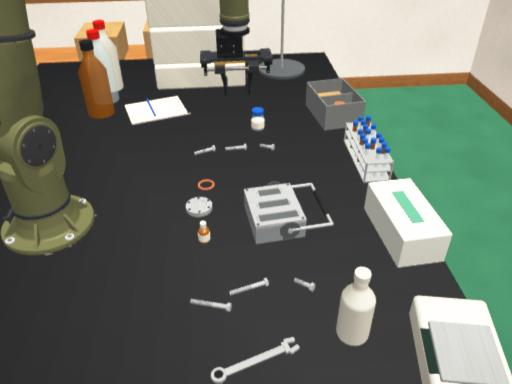

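```bash
cat > /tmp/p.py <<'E'
s=open('h.py').read()
s=s.replace("def snap(n,f):\n    im=env.read_camera(n)","POSE={}\ndef wp():\n    o=env.get_obs(); POSE['o']=o\ndef snap(n,f):\n    wp(); im=env.read_camera(n)")
s=s.replace("        o=env.get_obs(); T=np.eye(4)","        o=POSE.get('o') or env.get_obs(); T=np.eye(4)")
open('h.py','w').write(s)
E
python3 /tmp/p.py; python3 - <<'E'
from h import *
st(); snap('wrist','w2.png'); bolts('wrist'); st()
# raw network view of vial/gasket etc for cross-cal
snap('side','s2.png'); bolts('side')
snap('scene','c2.png'); bolts('scene')
E
```

```text
t 6.85 pos [0.5009 0.2584 0.2186] rot [-9.003e+01 -1.000e-02  4.000e-02] F [ 0.3 -0.4 -0.5] w 0.0518
wrist 0.87 [157. 124.] mid [0.3937 0.3072] L 0.0688 yaw(tip) -161.4 w [0.018 0.011] 681
wrist 0.72 [335. 120.] mid [0.5909 0.3142] L 0.0491 yaw(tip) 152.9 w [0.018 0.011] 498
wrist 0.7 [246. 115.] mid [0.4925 0.3159] L 0.0674 yaw(tip) -177.1 w [0.015 0.009] 614
t 6.95 pos [0.501  0.2584 0.2186] rot [-9.003e+01  0.000e+00 -3.000e-02] F [-0.   0.6 -0.8] w 0.0522
side 0.76 [253. 286.] mid [ 0.4933 -0.2623] L 0.0886 yaw(tip) -163.1 w [0.021 0.011] 196
side 0.71 [212. 302.] mid [ 0.4093 -0.3013] L 0.0877 yaw(tip) 163.8 w [0.018 0.012] 207
side 0.63 [238. 147.] mid [0.4948 0.3201] L 0.0597 yaw(tip) -174.5 w [0.019 0.013] 65
side 0.56 [268. 147.] mid [0.5927 0.3188] L 0.0481 yaw(tip) 156.8 w [0.019 0.014] 53
side 0.51 [206. 146.] mid [0.3983 0.3135] L 0.0676 yaw(tip) -151.0 w [0.025 0.007] 74
scene 0.69 [182. 245.] mid [ 0.4875 -0.2638] L 0.0904 yaw(tip) 17.8 w [0.011 0.018] 133
scene 0.64 [155. 243.] mid [ 0.4082 -0.3006] L 0.0877 yaw(tip) -19.0 w [0.014 0.014] 125
scene 0.61 [222. 270.] mid [ 0.6121 -0.2642] L 0.0454 yaw(tip) 141.1 w [0.011 0.006] 57
scene 0.53 [264. 119.] mid [0.3925 0.3114] L 0.066 yaw(tip) 22.3 w [0.017 0.017] 63
scene 0.44 [315. 138.] mid [0.5925 0.3182] L 0.0467 yaw(tip) 156.3 w [0.009 0.006] 35
```

>>> carry_out:
  targets:
    - [[23.3,30,13.8],[0,0,0]]
    - [[23.3,30,13.8],[0,0,0]]
    - [[23.3,30,13.8],[0,0,0]]
    - [[23.3,30,13.8],[0,0,0]]
    - [[0,0,0],[0,-7.75,0]]
    - [[0,0,0],[0,-7.75,0]]
    - [[0,0,0],[0,-7.75,0]]
    - [[0,0,0],[0,-7.75,0]]
    - [[0,0,0],[0,-7.75,0]]
    - [[0,0,0],[0,-7.75,0]]
    - [[0,0,0],[0,-7.75,0]]
    - [[0,0,0],[0,-7.75,0]]

```text
time_s: 8.35
tool_pos: [0.5936, 0.3149, 0.0986]
tool_rot: [-90.0, 0.0, 62.4]
force: [0.6, 0.1, -0.9]
grip_width: 0.0522
```

>>> carry_out:
  targets:
    - [[0,0,0],[0,0,0]]
    - [[0,0,0],[0,0,0]]

```text
time_s: 8.55
tool_pos: [0.5936, 0.3149, 0.0986]
tool_rot: [-90.0, -0.0, 61.8]
force: [1.2, 0.4, -0.1]
grip_width: 0.0523
```

```bash
python3 - <<'E'
from h import *
st(); snap('wrist','w3.png'); b=bolts('wrist')
for x in b: 
    a=np.radians(x['yaw']); to([*(x['xy']-.004*np.array([np.cos(a),np.sin(a)])),.0015],x['yaw']-90)
E
```

```text
t 8.55 pos [0.5936 0.3149 0.0986] rot [-89.99  -0.    61.84] F [ 1.2  0.4 -0.1] w 0.0523
wrist 0.83 [251. 203.] mid [0.5913 0.3141] L 0.0496 yaw(tip) 152.1 w [0.018 0.01 ] 961
shift [-1.9 97.2 -2.5] |97| turn [ 0.   -0.16 -0.  ]
```

View pics/w3.png

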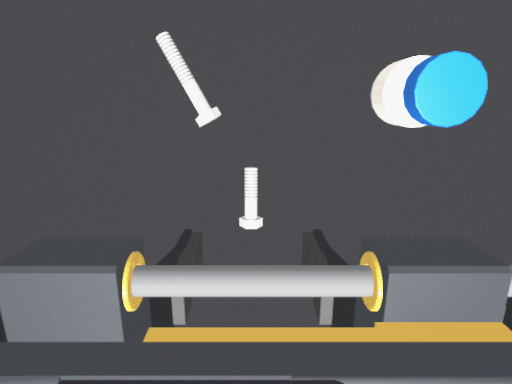

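```bash
python3 - <<'E'
from h import *
wp(); o=st(); R=Ro.from_euler('xyz',o['tool_rot'],degrees=True)
for uv,z in [((383,105),0),((448,90),.07)]:
    X=ray('wrist',[uv],z)[0]; print(X.round(3), (R.inv().apply(X-o['tool_pos'])*1e3).round())
E
```

```text
t 8.65 pos [0.5935 0.315  0.0987] rot [-90.    0.   61.9] F [-0.3 -0.1 -0.8] w 0.0521
[0.576 0.434 0.   ] [97. 99. 71.]
[0.573 0.445 0.07 ] [105.  29.  79.]
```

>>> carry_out:
  targets:
    - [[-0.5,30,-0.8],[0,0,0]]
    - [[-0.5,30,-0.8],[0,0,0]]
    - [[-0.5,18,-0.8],[0,0,0]]
    - [[-0.4,12,0],[0,0,0]]
    - [[0,6,0],[0,0,0]]
    - [[0,0,0],[0,0,0]]

```text
time_s: 9.25
tool_pos: [0.5945, 0.3123, 0.0024]
tool_rot: [-90.0, 0.0, 62.0]
force: [-0.7, -0.2, 0.7]
grip_width: 0.0521
```

>>> carry_out:
  targets:
    - [[0,0,0],[0,0,0]]
    - [[0,0,0],[0,0,0]]
    - [[0,0,0],[0,0,0]]
    - [[0,0,0],[0,0,0]]
  jaw: 0
  squeeze: 30

```text
time_s: 9.65
tool_pos: [0.5951, 0.3126, 0.0035]
tool_rot: [-90.0, -0.1, 62.0]
force: [0.2, -0.2, -0.6]
grip_width: 0.0279
```

>>> carry_out:
  targets:
    - [[0,0,0],[0,0,0]]
    - [[0,0,0],[0,0,0]]
    - [[0,0,0],[0,0,0]]
    - [[0,0,0],[0,0,0]]

```text
time_s: 10.05
tool_pos: [0.5947, 0.3123, 0.0028]
tool_rot: [-90.0, -0.0, 62.0]
force: [0.1, -0.1, 0.3]
grip_width: 0.0089
```

>>> carry_out:
  targets:
    - [[0,-20,0],[0,0,0]]
    - [[0,-40,0],[0,0,0]]
    - [[0,-40,0],[0,0,0]]
    - [[0,0,0],[0,0,0]]

```text
time_s: 10.45
tool_pos: [0.5987, 0.3141, 0.1098]
tool_rot: [-90.3, -0.6, 62.0]
force: [-0.1, -0.2, -0.7]
grip_width: 0.0088
```

```bash
python3 - <<'E'
from h import *
st(); snap('wrist','w4.png'); print(kit(0,49)); to([*kit(0,49),.13],97.24)
E
```

```text
t 10.45 pos [0.5987 0.3141 0.1098] rot [-90.34  -0.57  62.02] F [-0.1 -0.2 -0.7] w 0.0088
[0.56592473 0.00990932]
shift [-282.4  -24.7 -115. ] |306| turn [  0.3  -35.22   0.28]
```

View pics/w4.png

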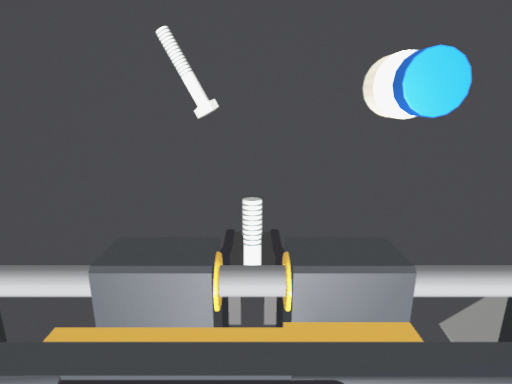

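```bash
cat >> h.py <<'E'
def toolpt(uv,ty):
    c=env.get_calibration('wrist'); H=c['hand_eye']
    d=H[:3,:3]@np.array([(uv[0]-c['cx'])/c['fx'],(uv[1]-c['cy'])/c['fy'],1]); C=H[:3,3]
    return (C+d*(ty-C[1])/d[1])*1e3
E
python3 - <<'E'
from h import *
for ty in (-.002,-.004,-.008): print(toolpt((252,199),ty).round(1))
print(kit(4,49)); to([*kit(4,49),.13],97.24,start=[.5947,.3124,.1025])
E
```

```text
[-0.7 -2.  27.2]
[-0.7 -4.  27.8]
[-0.7 -8.  28.9]
[0.56989284 0.01041342]
shift [-278.2  -28.8 -119.9] |304| turn [  0.3  -35.22   0.28]
```

>>> carry_out:
  targets:
    - [[-39.7,-4.1,-17.1],[0,0,0]]
    - [[-39.7,-4.1,-17.1],[0,0,0]]
    - [[-39.7,-4.1,-17.1],[0,0,0]]
    - [[-39.7,-4.1,-17.1],[0,0,0]]
    - [[-39.7,-4.1,-17.1],[0,0,0]]
    - [[-39.7,-4.1,-17.1],[0,0,0]]
    - [[-39.7,-4.1,-17.1],[0,0,0]]
    - [[0,0,0],[0,-7.04,0]]
    - [[0,0,0],[0,-7.04,0]]
    - [[0,0,0],[0,-7.04,0]]
    - [[0,0,0],[0,-7.04,0]]
    - [[0,0,0],[0,-7.04,0]]

```text
time_s: 11.7
tool_pos: [0.569, 0.0107, 0.1298]
tool_rot: [-89.8, -0.0, 97.5]
force: [0.4, 0.5, -0.5]
grip_width: 0.0097
```

>>> carry_out:
  targets:
    - [[0,0,0],[0,0,0]]
    - [[0,0,0],[0,0,0]]

```text
time_s: 11.9
tool_pos: [0.5694, 0.0107, 0.1304]
tool_rot: [-89.9, -0.0, 97.1]
force: [0.0, 0.4, -0.4]
grip_width: 0.0091
```

```bash
python3 - <<'E'
from h import *
st(); snap('wrist','w5.png'); to([*kit(4,49),.06],97.24)
E
```

```text
t 11.9 pos [0.5694 0.0107 0.1304] rot [-89.9   -0.    97.07] F [ 0.   0.4 -0.4] w 0.0091
shift [-0.3 70.7 -0.3] |71| turn [-0.07 -0.15 -0.  ]
```

View pics/w5.png

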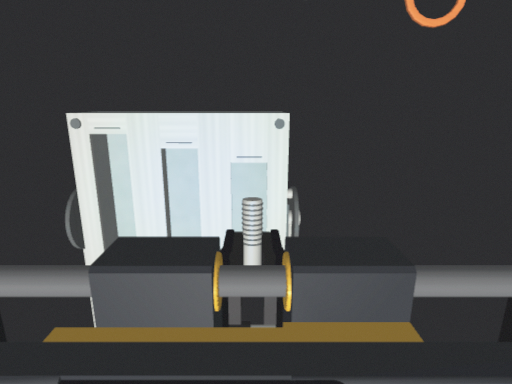

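```bash
python3 - <<'E'
from h import *
wp()
for uv,k in [((249.5,162.5),(-28,49)),((183,149),(-38,0)),((111.5,134),(-48,-49)),((67,113),(-62,-76)),((289,113),(-62,76))]:
    X=ray('wrist',[uv],.056)[0]; print(X.round(4),kit(*k).round(4),((X[:2]-kit(*k))*1e3).round(1))
print(proj('wrist',[[*kit(a,b),.056] for a,b in [(-28,36),(-28,62),(-62,76),(-62,-76)]]).round())
E
```

```text
[0.5374 0.0039 0.056 ] [0.5381 0.0064] [-0.7 -2.5]
[ 0.5337 -0.0434  0.056 ] [ 0.5344 -0.0435] [-0.7  0.1]
[ 0.5295 -0.0931  0.056 ] [ 0.5307 -0.0934] [-1.2  0.3]
[ 0.519  -0.1233  0.056 ] [ 0.5202 -0.1219] [-1.1 -1.4]
[0.5004 0.0264 0.056 ] [0.501  0.0289] [-0.7 -2.4]
[[234. 164.]
 [271. 164.]
 [292. 114.]
 [ 69. 115.]]
```

```bash
sed -i 's/K=np.array(\[.5721,-.0387\])/K=np.array([.5715,-.0395])/' h.py; python3 - <<'E'
from h import *
to([*kit(4.5,48.8),.0582],97.24)
E
```

```text
shift [-1.2 72.5 -0.2] |73| turn [-0.07 -0.15 -0.  ]
```

>>> carry_out:
  targets:
    - [[-1.2,25,-0.2],[0,0,0]]
    - [[0,25,0],[0,0,0]]
    - [[0,16,0],[0,0,0]]
    - [[0,6,0],[0,0,0]]
    - [[0,0,0],[0,0,0]]
    - [[0,0,0],[0,0,0]]

```text
time_s: 12.55
tool_pos: [0.5711, 0.0096, 0.0602]
tool_rot: [-90.1, 0.0, 97.2]
force: [0.3, -0.0, 0.7]
grip_width: 0.0089
```

```bash
python3 - <<'E'
from h import *
st(); snap('wrist','w6.png'); snap('side','s6.png')
a=cv2.imread('pics/w6.png'); b=cv2.imread('pics/s6.png')[130:260,200:360]; b=cv2.resize(b,(472,384),interpolation=cv2.INTER_CUBIC)
cv2.imwrite('pics/m6.png',cv2.resize(np.hstack([a,b]),(800,312)))
E
```

```text
t 12.55 pos [0.5711 0.0096 0.0602] rot [-90.07   0.    97.2 ] F [ 0.3 -0.   0.7] w 0.0089
```

View pics/m6.png

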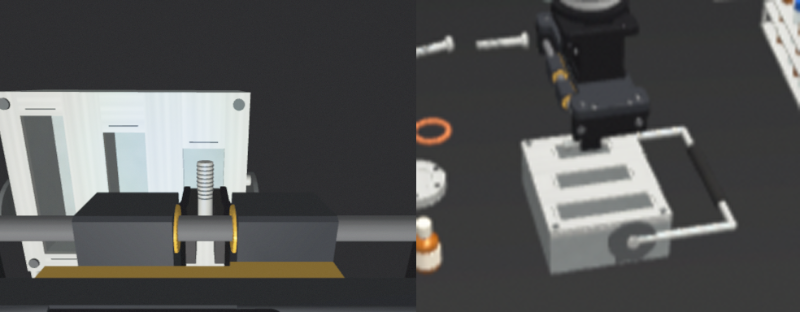

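>>> carry_out:
  targets:
    - [[0,0,0],[0,0,0]]
    - [[0,0,0],[0,0,0]]
    - [[0,0,0],[0,0,0]]
    - [[0,0,0],[0,0,0]]
  jaw: 0.5

```text
time_s: 13.05
tool_pos: [0.5706, 0.0096, 0.0597]
tool_rot: [-90.0, -0.0, 97.2]
force: [0.4, -0.5, 0.8]
grip_width: 0.0332
```

>>> carry_out:
  targets:
    - [[0,-40,0],[0,0,0]]
    - [[0,-40,0],[0,0,0]]
    - [[0,0,0],[0,0,0]]

```text
time_s: 13.35
tool_pos: [0.5745, 0.0095, 0.1455]
tool_rot: [-90.6, -0.0, 97.2]
force: [0.5, 0.0, -0.0]
grip_width: 0.0431
```

```bash
python3 - <<'E'
from h import *
st(); snap('wrist','w7.png'); snap('side','s7.png'); bolts('side')
a=cv2.imread('pics/w7.png'); b=cv2.imread('pics/s7.png')[120:260,190:360]; b=cv2.resize(b,(466,384),interpolation=cv2.INTER_CUBIC)
cv2.imwrite('pics/m7.png',cv2.resize(np.hstack([a,b]),(800,314)))
# next bolt B
to([.4965,.3165,.10],93,start=[.5711,.0096,.1402])
E
```

```text
t 13.35 pos [0.5745 0.0095 0.1455] rot [-9.061e+01 -1.000e-02  9.722e+01] F [ 0.5  0.  -0. ] w 0.0431
side 0.56 [251. 284.] mid [ 0.493  -0.2626] L 0.0918 yaw(tip) -162.4 w [0.021 0.015] 228
side 0.56 [211. 303.] mid [ 0.41   -0.3013] L 0.089 yaw(tip) 164.2 w [0.019 0.012] 203
side 0.51 [207. 151.] mid [0.3978 0.3137] L 0.0617 yaw(tip) -152.5 w [0.023 0.011] 72
shift [313.8  40.3  35.3] |318| turn [-0.01  4.24  0.02]
```

View pics/m7.png

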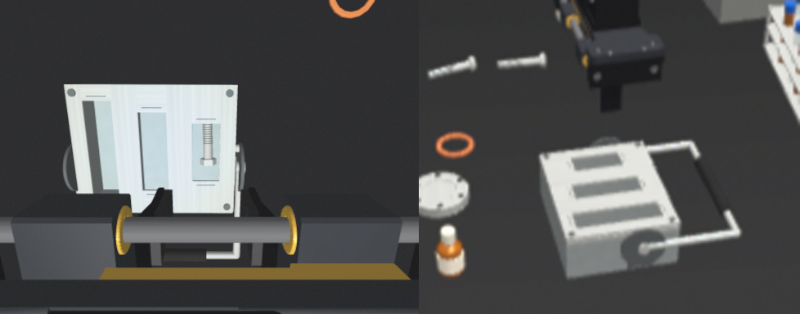

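>>> carry_out:
  targets:
    - [[39.2,5,4.4],[0,0,0]]
    - [[39.2,5,4.4],[0,0,0]]
    - [[39.2,5,4.4],[0,0,0]]
    - [[39.2,5,4.4],[0,0,0]]
    - [[39.2,5,4.4],[0,0,0]]
    - [[39.2,5,4.4],[0,0,0]]
    - [[39.2,5,4.4],[0,0,0]]
    - [[39.2,5,4.4],[0,0,0]]
    - [[0,0,0],[0,5,0]]
    - [[0,0,0],[0,0,0]]
    - [[0,0,0],[0,0,0]]
    - [[0,0,0],[0,0,0]]

```text
time_s: 14.7
tool_pos: [0.4964, 0.3146, 0.0989]
tool_rot: [-90.0, 0.1, 92.2]
force: [-0.1, -0.6, 0.7]
grip_width: 0.0432
```

```bash
python3 - <<'E'
from h import *
st(); snap('wrist','w8.png'); b=bolts('wrist')
for x in b: 
    a=np.radians(x['yaw']); to([*(x['xy']-.0045*np.array([np.cos(a),np.sin(a)])),.0025],x['yaw']-90)
E
```

```text
t 14.7 pos [0.4964 0.3146 0.0989] rot [-8.997e+01  6.000e-02  9.218e+01] F [-0.1 -0.6  0.7] w 0.0432
wrist 0.76 [252. 201.] mid [0.4946 0.3146] L 0.0699 yaw(tip) -178.8 w [0.018 0.009] 1157
wrist 0.63 [247.  58.] mid [0.3938 0.3065] L 0.0667 yaw(tip) -161.2 w [0.018 0.01 ] 1545
shift [-0.3 96.9 -2.5] |97| turn [-0.    0.99 -0.02]
shift [-3.2 96.9 98.7] |138| turn [ -0.   -16.66  -0.02]
```

View pics/w8.png

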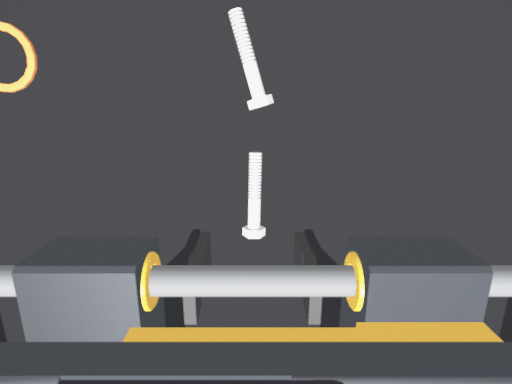

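>>> carry_out:
  targets:
    - [[0,30,-1.2],[0,0.9,0]]
    - [[0,30,-1.3],[0,0,0]]
    - [[0,20,0],[0,0,0]]
    - [[0,11,0],[0,0,0]]
    - [[0,6,0],[0,0,0]]
    - [[0,0,0],[0,0,0]]

```text
time_s: 15.4
tool_pos: [0.4986, 0.316, 0.0024]
tool_rot: [-90.0, 0.0, 91.3]
force: [0.2, 0.7, -0.1]
grip_width: 0.0432
```

>>> carry_out:
  targets:
    - [[0,0,0],[0,0,0]]
    - [[0,0,0],[0,0,0]]
    - [[0,0,0],[0,0,0]]
    - [[0,0,0],[0,0,0]]
    - [[0,0,0],[0,0,0]]
    - [[0,0,0],[0,0,0]]
    - [[0,0,0],[0,0,0]]
    - [[0,-20,0],[0,0,0]]
    - [[0,-40,0],[0,0,0]]
    - [[0,-40,0],[0,0,0]]
    - [[0,0,0],[0,0,0]]
    - [[0,0,0],[0,0,0]]
  jaw: 0

```text
time_s: 16.6
tool_pos: [0.499, 0.3167, 0.1034]
tool_rot: [-90.1, -0.1, 91.3]
force: [-0.6, -0.0, -1.7]
grip_width: 0.009
```

```bash
python3 - <<'E'
from h import *
st(); snap('wrist','w9.png'); to([*kit(4,0),.13],97.24)
E
```

```text
t 16.6 pos [0.499  0.3167 0.1034] rot [-9.010e+01 -8.000e-02  9.133e+01] F [-0.6 -0.  -1.7] w 0.009
shift [-356.8  -28.   -69.1] |364| turn [-0.04 -5.91 -0.01]
```

View pics/w9.png

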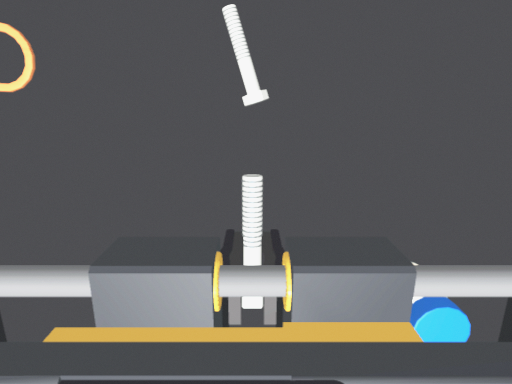

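>>> carry_out:
  targets:
    - [[-39.6,-3.1,-7.7],[0,0,0]]
    - [[-39.6,-3.1,-7.7],[0,0,0]]
    - [[-39.6,-3.1,-7.7],[0,0,0]]
    - [[-39.6,-3.1,-7.7],[0,0,0]]
    - [[-39.6,-3.1,-7.7],[0,0,0]]
    - [[-39.6,-3.1,-7.7],[0,0,0]]
    - [[-39.6,-3.1,-7.7],[0,0,0]]
    - [[-39.6,-3.1,-7.7],[0,0,0]]
    - [[-39.6,-3.1,-7.7],[0,0,0]]
    - [[0,0,0],[0,-5.9,0]]
    - [[0,0,0],[0,0,0]]
    - [[0,0,0],[0,0,0]]

```text
time_s: 17.85
tool_pos: [0.5751, -0.0373, 0.1288]
tool_rot: [-89.8, -0.1, 97.2]
force: [1.0, -0.2, -0.4]
grip_width: 0.0088
```

```bash
python3 - <<'E'
from h import *
st(); snap('wrist','w10.png'); t=toolpt((252,175),-.004); print(t, 'grip off', t[2]-33.25); to([*kit(t[2]-33.25,0),.0595],97.24)
E
```

```text
t 17.85 pos [ 0.5751 -0.0373  0.1288] rot [-8.984e+01 -5.000e-02  9.717e+01] F [ 1.  -0.2 -0.4] w 0.0088
[-1.0481933  -4.         40.23797568] grip off 6.98797567780732
shift [-2.2 69.6 -3. ] |70| turn [-0.13 -0.    0.05]
```

View pics/w10.png

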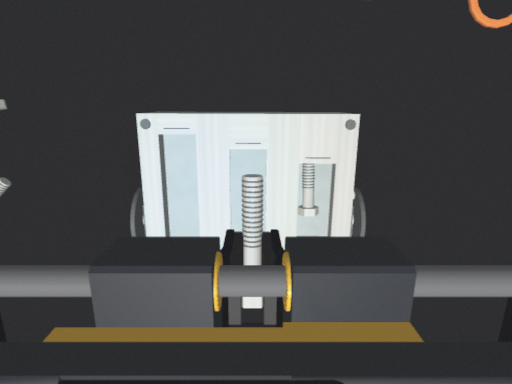

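>>> carry_out:
  targets:
    - [[-1.5,25,-1.5],[0,0,0]]
    - [[0,25,-1.5],[0,0,0]]
    - [[0,14,0],[0,0,0]]
    - [[0,5,0],[0,0,0]]
    - [[0,0,0],[0,0,0]]
    - [[0,0,0],[0,0,0]]

```text
time_s: 18.5
tool_pos: [0.58, -0.0393, 0.0623]
tool_rot: [-90.1, 0.0, 97.2]
force: [0.8, -0.0, 0.3]
grip_width: 0.0088
```

```bash
python3 - <<'E'
from h import *
o=st(); snap('wrist','w11.png'); snap('side','s11.png')
a=cv2.imread('pics/w11.png'); b=cv2.imread('pics/s11.png')[130:260,200:360]; b=cv2.resize(b,(472,384),interpolation=cv2.INTER_CUBIC)
cv2.imwrite('pics/m11.png',cv2.resize(np.hstack([a,b]),(800,312)))
E
```

```text
t 18.5 pos [ 0.58   -0.0393  0.0623] rot [-90.09   0.    97.24] F [ 0.8 -0.   0.3] w 0.0088
```

View pics/m11.png

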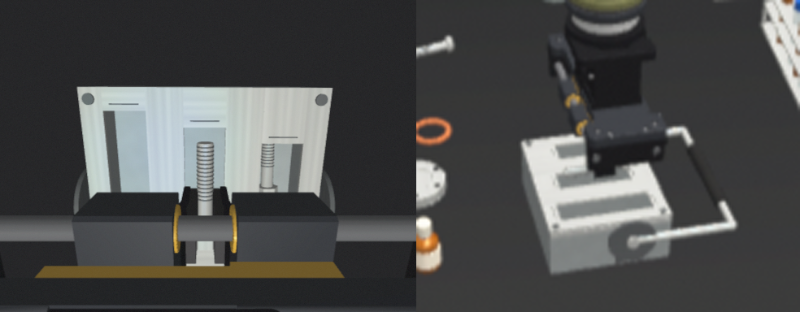

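```bash
python3 - <<'E'
from h import *
print(toolpt((252,157),.006),toolpt((252,175),-.004))
E
```

```text
[-1.04013618  6.         47.29023695] [-1.04683797 -4.         40.24399225]
```

>>> carry_out:
  targets:
    - [[0,2.5,1.5],[0,0,0]]
    - [[0,0,0],[0,0,0]]
    - [[0,0,0],[0,0,0]]

```text
time_s: 18.9
tool_pos: [0.5778, -0.0397, 0.059]
tool_rot: [-90.0, -0.0, 97.2]
force: [-0.6, -0.4, -0.5]
grip_width: 0.0091
```

>>> carry_out:
  targets:
    - [[0,0,0],[0,0,0]]
    - [[0,0,0],[0,0,0]]
    - [[0,0,0],[0,0,0]]
    - [[0,0,0],[0,0,0]]
    - [[0,-40,0],[0,0,0]]
    - [[0,-40,0],[0,0,0]]
    - [[0,0,0],[0,0,0]]
    - [[0,0,0],[0,0,0]]
  jaw: 0.5

```text
time_s: 19.7
tool_pos: [0.5786, -0.0397, 0.14]
tool_rot: [-90.1, -0.0, 97.2]
force: [-0.1, -0.9, -0.5]
grip_width: 0.0432
```

```bash
python3 - <<'E'
from h import *
st(); snap('wrist','w12.png'); snap('side','s12.png'); bolts('side')
a=cv2.imread('pics/w12.png'); b=cv2.imread('pics/s12.png')[120:260,190:360]; b=cv2.resize(b,(466,384),interpolation=cv2.INTER_CUBIC)
cv2.imwrite('pics/m12.png',cv2.resize(np.hstack([a,b]),(800,314)))
to([.398,.3085,.10],109)
E
```

```text
t 19.7 pos [ 0.5786 -0.0397  0.14  ] rot [-9.015e+01 -1.000e-02  9.723e+01] F [-0.1 -0.9 -0.5] w 0.0432
side 0.53 [216. 300.] mid [ 0.41   -0.3012] L 0.089 yaw(tip) 164.0 w [0.021 0.012] 251
side 0.51 [252. 285.] mid [ 0.4943 -0.2624] L 0.0865 yaw(tip) -164.0 w [0.019 0.011] 122
side 0.47 [305. 280.] mid [ 0.6132 -0.2643] L 0.0458 yaw(tip) 142.9 w [0.016 0.011] 91
shift [367.8  37.9 133.4] |393| turn [ -0.14 -11.76   0.03]
```

View pics/m12.png

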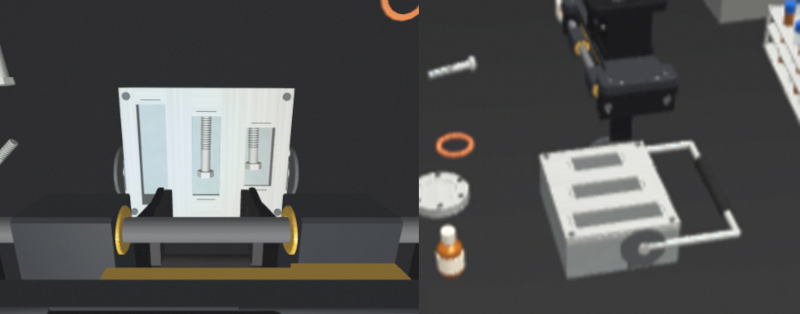

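>>> carry_out:
  targets:
    - [[40.9,4.2,14.8],[0,0,0]]
    - [[40.9,4.2,14.8],[0,0,0]]
    - [[40.9,4.2,14.8],[0,0,0]]
    - [[40.9,4.2,14.8],[0,0,0]]
    - [[40.9,4.2,14.8],[0,0,0]]
    - [[40.9,4.2,14.8],[0,0,0]]
    - [[40.9,4.2,14.8],[0,0,0]]
    - [[40.9,4.2,14.8],[0,0,0]]
    - [[40.9,4.2,14.8],[0,0,0]]
    - [[0,0,0],[0,-5.9,0]]
    - [[0,0,0],[0,-5.9,0]]
    - [[0,0,0],[0,0,0]]

```text
time_s: 21.05
tool_pos: [0.3983, 0.3083, 0.0996]
tool_rot: [-89.9, 0.1, 109.1]
force: [0.6, -1.0, 0.6]
grip_width: 0.0433
```

>>> carry_out:
  targets:
    - [[0,0,0],[0,0,0]]
    - [[0,0,0],[0,0,0]]

```text
time_s: 21.25
tool_pos: [0.3993, 0.3081, 0.1006]
tool_rot: [-90.0, 0.0, 108.9]
force: [0.4, 0.2, -0.3]
grip_width: 0.0437
```

```bash
python3 - <<'E'
from h import *
st(); snap('wrist','w13.png'); b=bolts('wrist')
for x in b: 
    a=np.radians(x['yaw']); to([*(x['xy']-.0035*np.array([np.cos(a),np.sin(a)])),.0025],x['yaw']-90)
E
```

```text
t 21.25 pos [0.3993 0.3081 0.1006] rot [-8.9950e+01  2.0000e-02  1.0889e+02] F [ 0.4  0.2 -0.3] w 0.0437
wrist 0.62 [253. 195.] mid [0.3945 0.3068] L 0.0683 yaw(tip) -161.5 w [0.018 0.01 ] 1152
shift [ 0.1 98.4  1.6] |98| turn [-0.01  0.46 -0.  ]
```

View pics/w13.png

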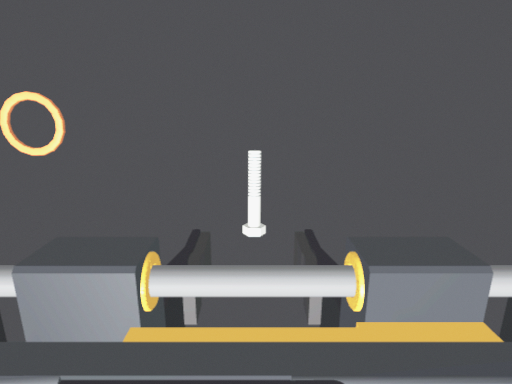

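>>> carry_out:
  targets:
    - [[0,30,1],[0,0.5,0]]
    - [[0,30,1],[0,0,0]]
    - [[0,20,0],[0,0,0]]
    - [[0,12,0],[0,0,0]]
    - [[0,6.5,0],[0,0,0]]
    - [[0,0,0],[0,0,0]]

```text
time_s: 21.95
tool_pos: [0.3974, 0.3079, 0.0023]
tool_rot: [-90.0, 0.0, 108.5]
force: [1.0, 0.4, 0.4]
grip_width: 0.0432
```

>>> carry_out:
  targets:
    - [[0,0,0],[0,0,0]]
    - [[0,0,0],[0,0,0]]
    - [[0,0,0],[0,0,0]]
    - [[0,0,0],[0,0,0]]
    - [[0,0,0],[0,0,0]]
    - [[0,0,0],[0,0,0]]
    - [[0,0,0],[0,0,0]]
    - [[0,-20,0],[0,0,0]]
    - [[0,-40,0],[0,0,0]]
    - [[0,-40,0],[0,0,0]]
    - [[0,0,0],[0,0,0]]
    - [[0,0,0],[0,0,0]]
  jaw: 0

```text
time_s: 23.15
tool_pos: [0.3978, 0.3084, 0.1032]
tool_rot: [-90.1, -0.0, 108.5]
force: [0.4, -0.2, -0.5]
grip_width: 0.0087
```

```bash
python3 - <<'E'
from h import *
st(); snap('wrist','w14.png'); to([*kit(5,0),.13],97.24)
E
```

```text
t 23.15 pos [0.3978 0.3084 0.1032] rot [-9.0100e+01 -5.0000e-02  1.0853e+02] F [ 0.4 -0.2 -0.5] w 0.0087
shift [-385.6  -28.   -60.1] |391| turn [-0.05 11.29 -0.02]
```

View pics/w14.png

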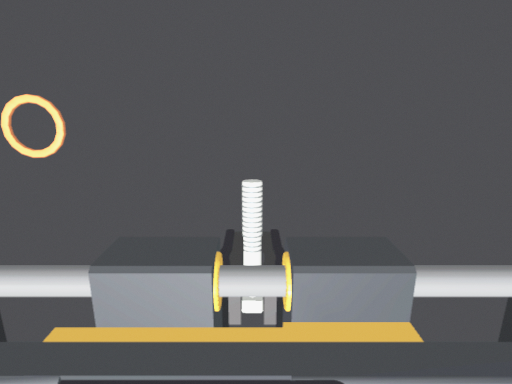

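>>> carry_out:
  targets:
    - [[-42.8,-3.1,-6.7],[0,0,0]]
    - [[-42.8,-3.1,-6.7],[0,0,0]]
    - [[-42.8,-3.1,-6.7],[0,0,0]]
    - [[-42.8,-3.1,-6.7],[0,0,0]]
    - [[-42.8,-3.1,-6.7],[0,0,0]]
    - [[-42.8,-3.1,-6.7],[0,0,0]]
    - [[-42.8,-3.1,-6.7],[0,0,0]]
    - [[-42.8,-3.1,-6.7],[0,0,0]]
    - [[-42.8,-3.1,-6.7],[0,0,0]]
    - [[0,0,0],[0,5.65,0]]
    - [[0,0,0],[0,5.65,0]]
    - [[0,0,0],[0,0,0]]

```text
time_s: 24.4
tool_pos: [0.5757, -0.0384, 0.1281]
tool_rot: [-89.8, 0.0, 97.2]
force: [-0.0, -0.6, -1.0]
grip_width: 0.0093
```

>>> carry_out:
  targets:
    - [[0,20,0],[0,0,0]]
    - [[0,25,0],[0,0,0]]
    - [[0,15,0],[0,0,0]]
    - [[0,6,0],[0,0,0]]
    - [[0,0,0],[0,0,0]]
    - [[0,0,0],[0,0,0]]

```text
time_s: 25.0
tool_pos: [0.5776, -0.038, 0.0651]
tool_rot: [-90.1, 0.0, 97.3]
force: [1.0, 0.5, -0.6]
grip_width: 0.0092
```

```bash
python3 - <<'E'
from h import *
st(); snap('wrist','w15.png'); t=toolpt((252,180),-.004); print(t, 'grip off', t[2]-33.25); to([*kit(t[2]-33.25-1.5,0),.0595],97.24)
E
```

```text
t 25.0 pos [ 0.5776 -0.038   0.0651] rot [-9.006e+01  1.000e-02  9.727e+01] F [ 1.   0.5 -0.6] w 0.0092
[-1.0456858 -4.        37.8101176] grip off 4.560117599008365
shift [-0.7  5.9  3.4] |7| turn [ 0.1   0.02 -0.01]
```

View pics/w15.png

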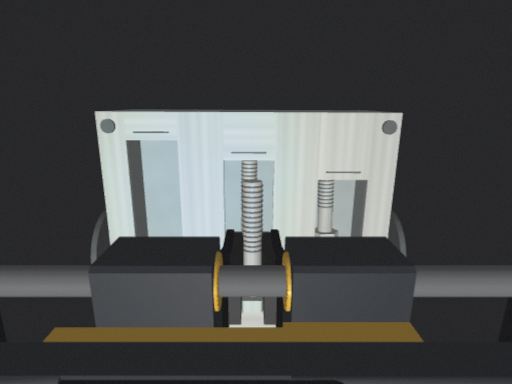

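>>> carry_out:
  targets:
    - [[-0.9,3,3.5],[0,0,0]]
    - [[0,2.7,0],[0,0,0]]
    - [[0,0,0],[0,0,0]]
    - [[0,0,0],[0,0,0]]

```text
time_s: 25.45
tool_pos: [0.5737, -0.0393, 0.0589]
tool_rot: [-90.0, -0.0, 97.2]
force: [0.8, -0.4, -1.0]
grip_width: 0.009
```

>>> carry_out:
  targets:
    - [[0,0,0],[0,0,0]]
    - [[0,0,0],[0,0,0]]
    - [[0,0,0],[0,0,0]]
    - [[0,0,0],[0,0,0]]
    - [[0,-40,0],[0,0,0]]
    - [[0,-40,0],[0,0,0]]
    - [[0,0,0],[0,0,0]]
    - [[0,0,0],[0,0,0]]
  jaw: 0.5

```text
time_s: 26.25
tool_pos: [0.5744, -0.0393, 0.1399]
tool_rot: [-90.1, -0.0, 97.2]
force: [-0.7, 0.2, -0.5]
grip_width: 0.0435
```

```bash
python3 - <<'E'
from h import *
st(); snap('wrist','w16.png'); snap('side','s16.png'); bolts('side'); snap('scene','c16.png'); bolts('scene')
a=cv2.imread('pics/w16.png'); b=cv2.imread('pics/s16.png')[120:330,190:360]; b=cv2.resize(b,(311,384),interpolation=cv2.INTER_CUBIC)
cv2.imwrite('pics/m16.png',cv2.resize(np.hstack([a,b]),(800,373)))
to([.5,-.22,.20],0)
E
```

```text
t 26.25 pos [ 0.5744 -0.0393  0.1399] rot [-9.015e+01 -1.000e-02  9.723e+01] F [-0.7  0.2 -0.5] w 0.0435
side 0.73 [211. 300.] mid [ 0.4099 -0.3015] L 0.0849 yaw(tip) 163.7 w [0.016 0.011] 197
side 0.67 [253. 285.] mid [ 0.4941 -0.262 ] L 0.0846 yaw(tip) -162.1 w [0.016 0.008] 167
side 0.63 [306. 282.] mid [ 0.6137 -0.2646] L 0.046 yaw(tip) 145.0 w [0.017 0.01 ] 91
scene 0.58 [220. 273.] mid [ 0.613  -0.2647] L 0.0474 yaw(tip) 141.7 w [0.015 0.006] 64
shift [-170.2  -62.5   95.1] |205| turn [-0.11 97.24 -0.12]
```

View pics/m16.png

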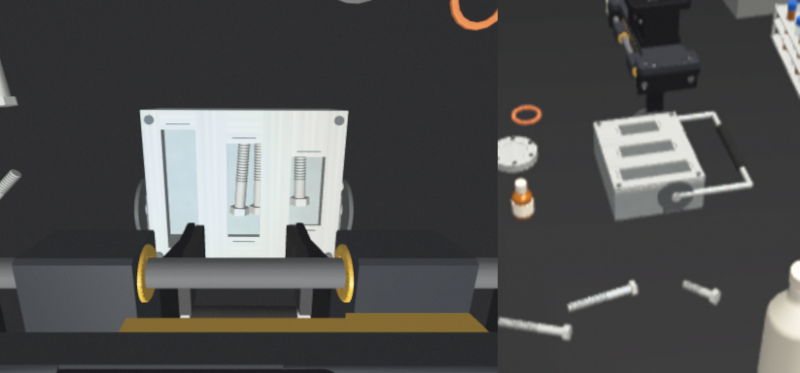

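```bash
python3 - <<'E'
from h import *
print(env.get_obs()['qpos'].round(1)); to([.498,-.2615,.10],107)
E
```

```text
[-20.9  13.1  25.4 101.2  -6.   67.2 103.5]
shift [-211.1   37.6  102.1] |237| turn [-0.14 -9.76  0.02]
```

>>> carry_out:
  targets:
    - [[-42.2,7.5,20.4],[0,0,0]]
    - [[-42.2,7.5,20.4],[0,0,0]]
    - [[-42.2,7.5,20.4],[0,0,0]]
    - [[-42.2,7.5,20.4],[0,0,0]]
    - [[-42.2,7.5,20.4],[0,0,0]]
    - [[0,0,0],[0,0,0]]
    - [[0,0,0],[0,0,0]]
    - [[0,0,0],[0,0,0]]

```text
time_s: 27.3
tool_pos: [0.4995, -0.26, 0.1008]
tool_rot: [-90.0, -0.1, 97.3]
force: [0.4, -0.5, -0.8]
grip_width: 0.0435
```

```bash
python3 - <<'E'
from h import *
print(env.get_obs()['qpos'].round(1))
st(); snap('wrist','w17.png'); b=bolts('wrist')
for x in b: 
    a=np.radians(x['yaw']); to([*(x['xy']-.0035*np.array([np.cos(a),np.sin(a)])),.0025],x['yaw']-90)
E
```

```text
[ -4.1  14.6  33.1 105.1  -8.9  62.9 129.6]
t 27.3 pos [ 0.4995 -0.26    0.1008] rot [-8.998e+01 -6.000e-02  9.733e+01] F [ 0.4 -0.5 -0.8] w 0.0435
wrist 0.95 [235. 314.] mid [ 0.608  -0.2665] L 0.0432 yaw(tip) -41.9 w [0.007 0.01 ] 447
wrist 0.76 [209.  67.] mid [ 0.4092 -0.3044] L 0.088 yaw(tip) 161.5 w [0.018 0.01 ] 1933
wrist 0.6 [244. 193.] mid [ 0.4924 -0.2659] L 0.0892 yaw(tip) -164.7 w [0.018 0.009] 1412
shift [ -18.2   98.6 -104. ] |144| turn [ 5.0000e-02 -1.3068e+02  2.0000e-02]
shift [-34.3  98.5  92.7] |140| turn [-0.   25.87  0.04]
shift [-4.9 98.6  4.9] |99| turn [ 0.01 -7.84  0.04]
```

View pics/w17.png

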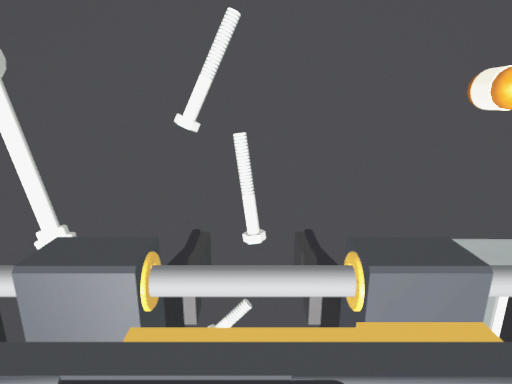

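>>> carry_out:
  targets:
    - [[-5,20,4],[0,0,0]]
    - [[0,20,0],[0,-7.8,0]]
    - [[0,20,0],[0,0,0]]
    - [[0,20,0],[0,0,0]]
    - [[0,12,0],[0,0,0]]
    - [[0,6.5,0],[0,0,0]]
    - [[0,0,0],[0,0,0]]

```text
time_s: 28.1
tool_pos: [0.4957, -0.2662, 0.0022]
tool_rot: [-89.9, -0.0, 105.1]
force: [0.1, -0.8, -0.5]
grip_width: 0.0434
```

>>> carry_out:
  targets:
    - [[0,0,0],[0,0,0]]
    - [[0,0,0],[0,0,0]]
    - [[0,0,0],[0,0,0]]
    - [[0,0,0],[0,0,0]]
    - [[0,0,0],[0,0,0]]
    - [[0,0,0],[0,0,0]]
    - [[0,0,0],[0,0,0]]
    - [[0,-20,0],[0,0,0]]
    - [[0,-40,0],[0,0,0]]
    - [[0,-40,0],[0,0,0]]
    - [[0,0,0],[0,0,0]]
    - [[0,0,0],[0,0,0]]
  jaw: 0

```text
time_s: 29.3
tool_pos: [0.4962, -0.2671, 0.1034]
tool_rot: [-90.1, 0.0, 105.0]
force: [0.5, -0.2, -1.1]
grip_width: 0.0089
```

```bash
python3 - <<'E'
from h import *
st(); snap('wrist','w18.png'); to([*kit(5,-49),.13],97.24); print(env.get_obs()['qpos'].round(1))
E
```

```text
t 29.3 pos [ 0.4962 -0.2671  0.1034] rot [-9.0100e+01  4.0000e-02  1.0503e+02] F [ 0.5 -0.2 -1.1] w 0.0089
shift [ 150.3  -27.9 -130.8] |201| turn [-0.03  7.8   0.05]
[ -2.8  14.4  32.5 105.1  -8.6  63.  137.8]
```

View pics/w18.png

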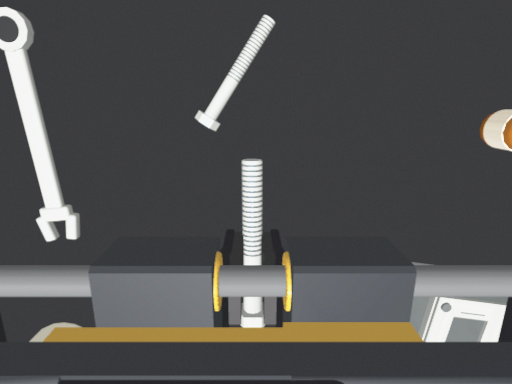

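>>> carry_out:
  targets:
    - [[30,-5.6,-26.2],[0,0,0]]
    - [[30,-5.6,-26.2],[0,0,0]]
    - [[30,-5.6,-26.2],[0,0,0]]
    - [[30,-5.6,-26.2],[0,0,0]]
    - [[30,-5.6,-26.2],[0,0,0]]
    - [[0,0,0],[0,7.8,0]]
    - [[0,20,0],[0,0,0]]
    - [[0,25,0],[0,0,0]]
    - [[0,15,0],[0,0,0]]
    - [[0,6,0],[0,0,0]]
    - [[0,0,0],[0,0,0]]
    - [[0,0,0],[0,0,0]]

```text
time_s: 30.55
tool_pos: [0.5838, -0.0884, 0.0652]
tool_rot: [-90.0, 0.0, 97.2]
force: [-0.3, 1.2, -0.1]
grip_width: 0.0086
```

```bash
python3 - <<'E'
from h import *
st(); snap('wrist','w19.png'); t=toolpt((252,159.5),-.004); print(t, 'grip off', t[2]-43.25); to([*kit(t[2]-43.25-1.5,-49),.0595],97.24)
print(toolpt((250,150),.009))
E
```

```text
t 30.55 pos [ 0.5838 -0.0884  0.0652] rot [-9.004e+01  1.000e-02  9.722e+01] F [-0.3  1.2 -0.1] w 0.0086
[-1.04994086 -4.         47.6635433 ] grip off 4.413543295876536
shift [1.1 6.2 3.4] |7| turn [ 0.09 -0.02 -0.02]
[-2.04730213  9.         50.37228607]
```

View pics/w19.png

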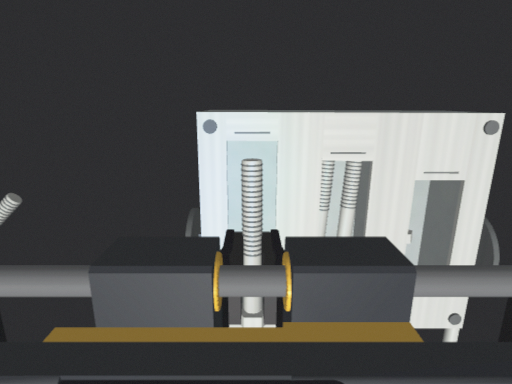

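>>> carry_out:
  targets:
    - [[0.4,3,3.2],[0,0,0]]
    - [[0,2.9,0],[0,0,0]]
    - [[0,0,0],[0,0,0]]
    - [[0,0,0],[0,0,0]]

```text
time_s: 31.0
tool_pos: [0.5801, -0.088, 0.059]
tool_rot: [-90.0, -0.0, 97.2]
force: [-0.2, 0.3, -0.3]
grip_width: 0.0091
```

>>> carry_out:
  targets:
    - [[0,0,0],[0,0,0]]
    - [[0,0,0],[0,0,0]]
    - [[0,0,0],[0,0,0]]
    - [[0,0,0],[0,0,0]]
    - [[0,-40,0],[0,0,0]]
    - [[0,-40,0],[0,0,0]]
    - [[0,0,0],[0,0,0]]
    - [[0,0,0],[0,0,0]]
  jaw: 0.5

```text
time_s: 31.8
tool_pos: [0.5809, -0.0882, 0.14]
tool_rot: [-90.2, -0.0, 97.2]
force: [-0.7, 0.3, -0.4]
grip_width: 0.0431
```

```bash
python3 - <<'E'
from h import *
st(); snap('wrist','w20.png'); snap('side','s20.png'); bolts('side'); snap('scene','c20.png'); bolts('scene')
a=cv2.imread('pics/w20.png'); b=cv2.imread('pics/s20.png')[120:330,190:360]; b=cv2.resize(b,(311,384),interpolation=cv2.INTER_CUBIC)
cv2.imwrite('pics/m20.png',cv2.resize(np.hstack([a,b]),(800,373)))
to([.4138,-.3055,.10],72)
E
```

```text
t 31.8 pos [ 0.5809 -0.0882  0.14  ] rot [-90.15  -0.    97.23] F [-0.7  0.3 -0.4] w 0.0431
side 0.67 [211. 302.] mid [ 0.4106 -0.3015] L 0.0863 yaw(tip) 164.7 w [0.017 0.009] 189
side 0.66 [198. 207.] mid [0.3792 0.029 ] L 0.0835 yaw(tip) -87.6 w [0.049 0.051] 448
side 0.49 [301. 280.] mid [ 0.6131 -0.2643] L 0.0459 yaw(tip) 145.5 w [0.016 0.012] 101
scene 0.59 [158. 244.] mid [ 0.409 -0.301] L 0.0858 yaw(tip) 162.2 w [0.012 0.009] 92
shift [-195.    37.8  191.3] |276| turn [-1.500e-01  2.523e+01 -1.000e-02]
```

View pics/m20.png

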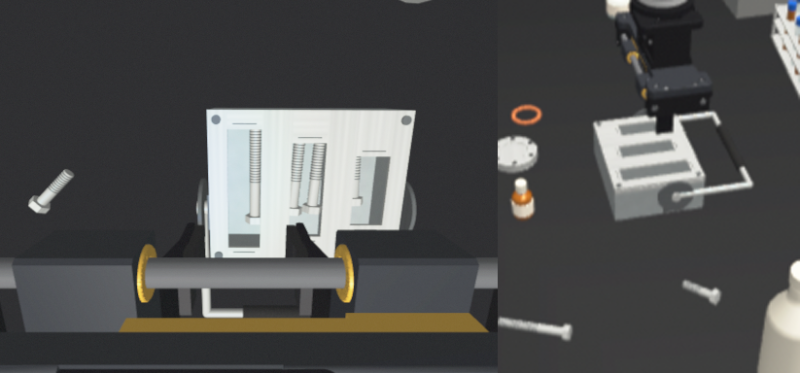

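>>> carry_out:
  targets:
    - [[-27.9,5.4,27.3],[0,0,0]]
    - [[-27.9,5.4,27.3],[0,0,0]]
    - [[-27.9,5.4,27.3],[0,0,0]]
    - [[-27.9,5.4,27.3],[0,0,0]]
    - [[-27.9,5.4,27.3],[0,0,0]]
    - [[-27.9,5.4,27.3],[0,0,0]]
    - [[-27.9,5.4,27.3],[0,0,0]]
    - [[0,0,0],[0,8.4,0]]
    - [[0,0,0],[0,8.4,0]]
    - [[0,0,0],[0,8.4,0]]
    - [[0,0,0],[0,0,0]]
    - [[0,0,0],[0,0,0]]

```text
time_s: 33.25
tool_pos: [0.4148, -0.3057, 0.1006]
tool_rot: [-89.9, 0.0, 72.2]
force: [0.0, 0.3, 0.4]
grip_width: 0.0437
```

```bash
python3 - <<'E'
from h import *
print(env.get_obs()['qpos'].round(1))
st(); snap('wrist','w21.png'); b=bolts('wrist')
for x in b: 
    a=np.radians(x['yaw']); to([*(x['xy']-.0045*np.array([np.cos(a),np.sin(a)])),.0025],x['yaw']-90)
E
```

```text
[ -3.5   8.7  40.  111.8  -6.4  61.7 111.5]
t 33.25 pos [ 0.4148 -0.3057  0.1006] rot [-89.95   0.    72.25] F [0.  0.3 0.4] w 0.0437
wrist 0.87 [250. 193.] mid [ 0.4098 -0.3046] L 0.0908 yaw(tip) 161.9 w [0.018 0.01 ] 1558
shift [-0.5 98.3  0.8] |98| turn [-0.03  0.28  0.  ]
```

View pics/w21.png

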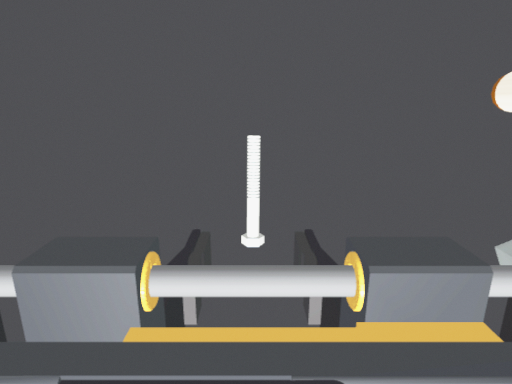

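>>> carry_out:
  targets:
    - [[-0.5,30,0.8],[0,0.3,0]]
    - [[0,30,0],[0,0,0]]
    - [[0,20,0],[0,0,0]]
    - [[0,12,0],[0,0,0]]
    - [[0,6.3,0],[0,0,0]]
    - [[0,0,0],[0,0,0]]

```text
time_s: 33.95
tool_pos: [0.4141, -0.3061, 0.0025]
tool_rot: [-90.0, -0.0, 71.8]
force: [-0.0, 0.8, 0.1]
grip_width: 0.0438
```

>>> carry_out:
  targets:
    - [[0,0,0],[0,0,0]]
    - [[0,0,0],[0,0,0]]
    - [[0,0,0],[0,0,0]]
    - [[0,0,0],[0,0,0]]
    - [[0,0,0],[0,0,0]]
    - [[0,0,0],[0,0,0]]
    - [[0,0,0],[0,0,0]]
    - [[0,-20,0],[0,0,0]]
    - [[0,-40,0],[0,0,0]]
    - [[0,-40,0],[0,0,0]]
    - [[0,0,0],[0,0,0]]
    - [[0,0,0],[0,0,0]]
  jaw: 0

```text
time_s: 35.15
tool_pos: [0.4147, -0.3062, 0.1033]
tool_rot: [-90.1, -0.0, 71.7]
force: [0.7, -0.2, -2.4]
grip_width: 0.0087
```

```bash
python3 - <<'E'
from h import *
st(); snap('wrist','w22.png'); to([*kit(4,-49),.13],97.24)
E
```

```text
t 35.15 pos [ 0.4147 -0.3062  0.1033] rot [-9.011e+01 -3.000e-02  7.174e+01] F [ 0.7 -0.2 -2.4] w 0.0087
shift [259.6 -27.8 -91.1] |277| turn [ -0.03 -25.49   0.05]
```

View pics/w22.png

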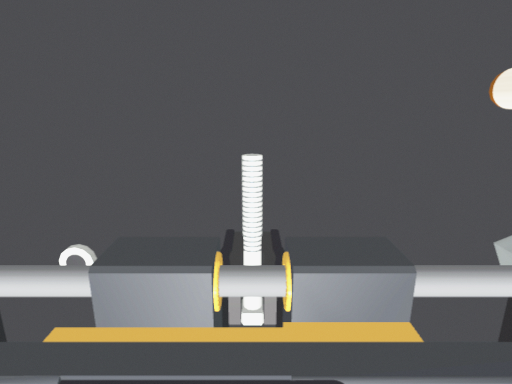

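>>> carry_out:
  targets:
    - [[37.1,-4,-13],[0,0,0]]
    - [[37.1,-4,-13],[0,0,0]]
    - [[37.1,-4,-13],[0,0,0]]
    - [[37.1,-4,-13],[0,0,0]]
    - [[37.1,-4,-13],[0,0,0]]
    - [[37.1,-4,-13],[0,0,0]]
    - [[37.1,-4,-13],[0,0,0]]
    - [[0,0,0],[0,-8.5,0]]
    - [[0,0,0],[0,-8.5,0]]
    - [[0,0,0],[0,-8.5,0]]
    - [[0,0,0],[0,0,0]]
    - [[0,0,0],[0,0,0]]

```text
time_s: 36.4
tool_pos: [0.581, -0.0881, 0.1291]
tool_rot: [-89.8, -0.0, 97.0]
force: [-0.7, 0.1, -0.5]
grip_width: 0.0088
```

>>> carry_out:
  targets:
    - [[0,20,0],[0,0,0]]
    - [[0,25,0],[0,0,0]]
    - [[0,15,0],[0,0,0]]
    - [[0,6,0],[0,0,0]]
    - [[0,0,0],[0,0,0]]
    - [[0,0,0],[0,0,0]]

```text
time_s: 37.0
tool_pos: [0.5826, -0.0882, 0.0655]
tool_rot: [-90.1, 0.0, 97.2]
force: [0.5, 0.2, -0.3]
grip_width: 0.0087
```

```bash
python3 - <<'E'
from h import *
st(); snap('wrist','w23.png'); t=toolpt((252,155.5),-.004); print(t, 'grip off', t[2]-43.25); to([*kit(t[2]-43.25-1.5,-49),.0595],97.24)
print(toolpt((250,145),.009))
E
```

```text
t 37.0 pos [ 0.5826 -0.0882  0.0655] rot [-9.007e+01  1.000e-02  9.720e+01] F [ 0.5  0.2 -0.3] w 0.0087
[-1.05070501 -4.         49.54870123] grip off 6.298701227922123
shift [0.8 6.3 0.4] |6| turn [ 0.11 -0.03 -0.02]
[-2.0443517   9.         52.88356582]
```

View pics/w23.png

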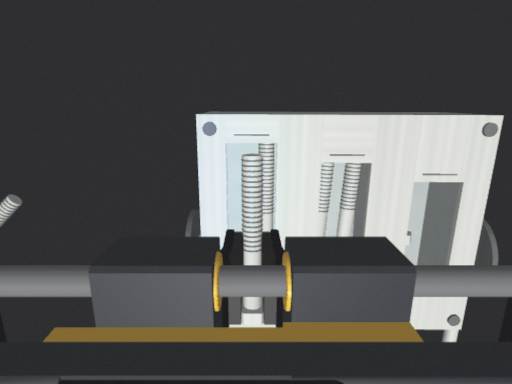

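>>> carry_out:
  targets:
    - [[0.2,3,0],[0,0,0]]
    - [[0,3,0],[0,0,0]]
    - [[0,0,0],[0,0,0]]
    - [[0,0,0],[0,0,0]]

```text
time_s: 37.45
tool_pos: [0.5819, -0.0878, 0.0588]
tool_rot: [-90.0, -0.0, 97.2]
force: [0.6, 0.1, -0.0]
grip_width: 0.0086
```

>>> carry_out:
  targets:
    - [[0,0,0],[0,0,0]]
    - [[0,0,0],[0,0,0]]
    - [[0,0,0],[0,0,0]]
    - [[0,0,0],[0,0,0]]
    - [[0,-40,0],[0,0,0]]
    - [[0,-40,0],[0,0,0]]
    - [[0,0,0],[0,0,0]]
    - [[0,0,0],[0,0,0]]
  jaw: 0.5

```text
time_s: 38.25
tool_pos: [0.5828, -0.0879, 0.1399]
tool_rot: [-90.2, -0.0, 97.2]
force: [-0.1, 0.8, 0.7]
grip_width: 0.0432
```

```bash
python3 - <<'E'
from h import *
st(); snap('wrist','w24.png'); snap('side','s24.png'); bolts('side'); snap('scene','c24.png'); bolts('scene')
a=cv2.imread('pics/w24.png'); b=cv2.imread('pics/s24.png')[120:330,190:360]; b=cv2.resize(b,(311,384),interpolation=cv2.INTER_CUBIC)
cv2.imwrite('pics/m24.png',cv2.resize(np.hstack([a,b]),(800,373)))
to([.615,-.269,.10],52)
E
```

```text
t 38.25 pos [ 0.5828 -0.0879  0.1399] rot [-90.15  -0.    97.23] F [-0.1  0.8  0.7] w 0.0432
shift [-184.2   37.2  -10.9] |188| turn [-1.400e-01  4.524e+01 -4.000e-02]
```

View pics/m24.png

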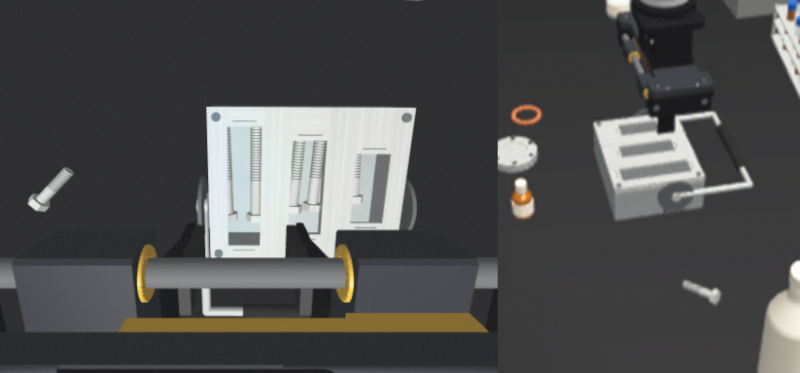

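```bash
python3 - <<'E'
from h import *
print(ray('side',[(354,342)],0)[0].round(3), ray('side',[(363,270)],.17)[0].round(3), ray('scene',[(214,333)],0)[0].round(3), ray('scene',[(210,294)],.17)[0].round(3))
env.read_camera('side')
for b in env.outline_of('side','wash_bottle')[:1]:
    v,u=np.nonzero(b['mask']); 
    low=v.max(); print(u.min(),u.max(),v.min(),v.max()); print(ray('side',[((u.min()+u.max())/2,low-6)],0)[0])
B=np.array([.71,-.37]); F=np.array([.6155,-.269]); d=B-F
for yaw in (52,):
    a=np.radians(yaw); print('tool x',d@[np.cos(a),np.sin(a)],'tool z',d@[-np.sin(a),np.cos(a)])
E
```

```text
[ 0.686 -0.417  0.   ] [ 0.689 -0.39   0.17 ] [ 0.699 -0.419  0.   ] [ 0.679 -0.389  0.17 ]
336 375 267 345
[ 0.69015647 -0.41047354  0.        ]
tool x -0.02140907669600425 tool z -0.13664882522372665
```

>>> carry_out:
  targets:
    - [[0,0,0],[0,7.55,0]]
    - [[0,0,0],[0,7.55,0]]
    - [[0,0,0],[0,7.55,0]]
    - [[0,0,0],[0,7.55,0]]
    - [[0,0,0],[0,7.55,0]]
    - [[0,0,0],[0,7.55,0]]
    - [[-24.5,8,-27.5],[0,0,0]]
    - [[-24.5,8,-27.5],[0,0,0]]
    - [[-24.5,8,-27.5],[0,0,0]]
    - [[-24.5,8,-27.5],[0,0,0]]
    - [[-24.5,8,-27.5],[0,0,0]]
    - [[0,0,0],[0,0,0]]

```text
time_s: 39.8
tool_pos: [0.6121, -0.2763, 0.0969]
tool_rot: [-90.0, 0.3, 51.5]
force: [-1.3, -0.8, 0.7]
grip_width: 0.0434
```

>>> carry_out:
  targets:
    - [[0,0,0],[0,0,0]]
    - [[0,0,0],[0,0,0]]

```text
time_s: 40.0
tool_pos: [0.615, -0.2675, 0.0984]
tool_rot: [-89.9, -0.0, 52.0]
force: [0.9, 0.3, -0.2]
grip_width: 0.0436
```

```bash
python3 - <<'E'
from h import *
st(); snap('wrist','w25.png'); b=bolts('wrist')
for x in b: 
    a=np.radians(x['yaw']); to([*(x['xy']-.0045*np.array([np.cos(a),np.sin(a)])),.0025],x['yaw']-90)
E
```

```text
t 40.0 pos [ 0.615  -0.2675  0.0984] rot [-8.994e+01 -5.000e-02  5.201e+01] F [ 0.9  0.3 -0.2] w 0.0436
wrist 0.95 [473.  20.] mid [ 0.6047 -0.0696] L 0.0312 yaw(tip) -166.1 w [0.008 0.004] 386
wrist 0.78 [251. 197.] mid [ 0.6119 -0.2674] L 0.0495 yaw(tip) 141.1 w [0.018 0.011] 941
shift [152.7  96.6 127. ] |221| turn [ 1.000e-02 -5.187e+01  7.000e-02]
shift [-2.5 96.4 -2. ] |96| turn [-0.02  0.95  0.07]
```

View pics/w25.png

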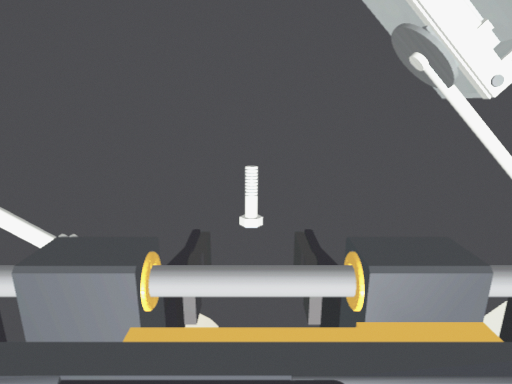

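>>> carry_out:
  targets:
    - [[-1.5,25,-2],[0,0.9,0]]
    - [[-1,25,0],[0,0,0]]
    - [[0,25,0],[0,0,0]]
    - [[0,15,0],[0,0,0]]
    - [[0,6.3,0],[0,0,0]]
    - [[0,0,0],[0,0,0]]

```text
time_s: 40.7
tool_pos: [0.6149, -0.2715, 0.0023]
tool_rot: [-90.0, -0.0, 51.1]
force: [0.2, -0.6, 0.6]
grip_width: 0.0431
```

>>> carry_out:
  targets:
    - [[0,0,0],[0,0,0]]
    - [[0,0,0],[0,0,0]]
    - [[0,0,0],[0,0,0]]
    - [[0,0,0],[0,0,0]]
    - [[0,0,0],[0,0,0]]
    - [[0,0,0],[0,0,0]]
    - [[0,0,0],[0,0,0]]
    - [[0,-20,0],[0,0,0]]
    - [[0,-40,0],[0,0,0]]
    - [[0,-40,0],[0,0,0]]
    - [[0,0,0],[0,0,0]]
    - [[0,0,0],[0,0,0]]
  jaw: 0

```text
time_s: 41.9
tool_pos: [0.6153, -0.2726, 0.1035]
tool_rot: [-90.1, -0.1, 51.0]
force: [-0.5, 0.5, -1.4]
grip_width: 0.0091
```

```bash
python3 - <<'E'
from h import *
st(); snap('wrist','w26.png'); to([*kit(4,49),.13],97.24)
E
```

```text
t 41.9 pos [ 0.6153 -0.2726  0.1035] rot [-9.011e+01 -6.000e-02  5.103e+01] F [-0.5  0.5 -1.4] w 0.0091
shift [190.6 -27.9 212.1] |287| turn [-4.00e-02 -4.62e+01  3.00e-02]
```

View pics/w26.png

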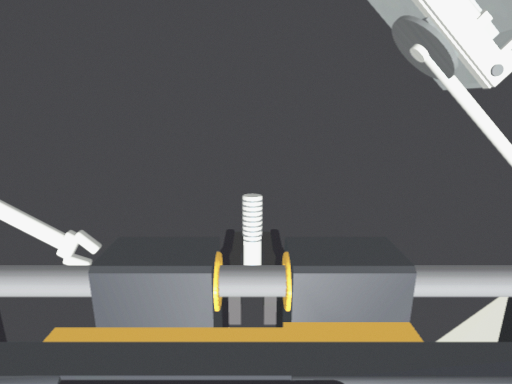

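>>> carry_out:
  targets:
    - [[27.2,-4,30.3],[0,0,0]]
    - [[27.2,-4,30.3],[0,0,0]]
    - [[27.2,-4,30.3],[0,0,0]]
    - [[27.2,-4,30.3],[0,0,0]]
    - [[27.2,-4,30.3],[0,0,0]]
    - [[27.2,-4,30.3],[0,0,0]]
    - [[27.2,-4,30.3],[0,0,0]]
    - [[0,0,0],[0,-7.7,0]]
    - [[0,0,0],[0,-7.7,0]]
    - [[0,0,0],[0,-7.7,0]]
    - [[0,0,0],[0,-7.7,0]]
    - [[0,0,0],[0,-7.7,0]]

```text
time_s: 43.15
tool_pos: [0.5681, 0.0093, 0.1284]
tool_rot: [-89.8, 0.0, 89.9]
force: [1.1, 0.6, -0.2]
grip_width: 0.0087
```

>>> carry_out:
  targets:
    - [[0,0,0],[0,-7.7,0]]
    - [[0,0,0],[0,0,0]]
    - [[0,20,0],[0,0,0]]
    - [[0,25,0],[0,0,0]]
    - [[0,15,0],[0,0,0]]
    - [[0,6,0],[0,0,0]]
    - [[0,0,0],[0,0,0]]
    - [[0,0,0],[0,0,0]]

```text
time_s: 43.95
tool_pos: [0.5701, 0.0091, 0.0651]
tool_rot: [-90.1, 0.0, 97.2]
force: [0.5, -0.1, 0.5]
grip_width: 0.0091
```

```bash
python3 - <<'E'
from h import *
st(); snap('wrist','w27.png'); t=toolpt((252,194.5),-.004); print(t, 'grip off', t[2]-23.25); to([*kit(t[2]-23.25-1.5,48.5),.0595],97.24)
for r in (165,170,175,180,185): print(r,toolpt((250,r),.009)[[0,2]])
E
```

```text
t 43.95 pos [0.5701 0.0091 0.0651] rot [-90.05   0.    97.19] F [ 0.5 -0.1  0.5] w 0.0091
[-1.04242214 -4.         30.63738869] grip off 7.387388690015385
shift [ 0.1  5.9 -0.8] |6| turn [ 0.1  -0.03  0.  ]
165 [-2.05636053 42.71700351]
170 [-2.05928762 40.12395312]
175 [-2.06223851 37.50981755]
180 [-2.0652135  34.87433857]
185 [-2.06821287 32.21725372]
```

View pics/w27.png

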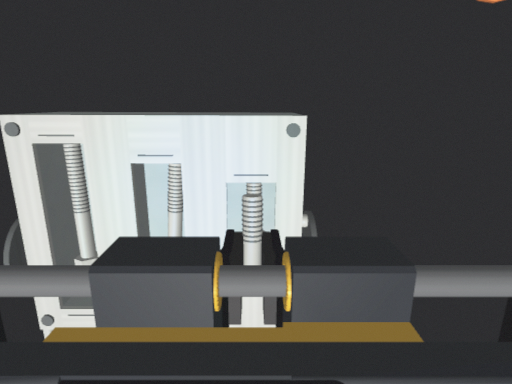

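>>> carry_out:
  targets:
    - [[-0.3,3,-0.9],[0,0,0]]
    - [[0,2.9,0],[0,0,0]]
    - [[0,0,0],[0,0,0]]
    - [[0,0,0],[0,0,0]]

```text
time_s: 44.4
tool_pos: [0.5705, 0.009, 0.0586]
tool_rot: [-90.0, -0.0, 97.2]
force: [-0.3, -0.0, -1.1]
grip_width: 0.0087
```

>>> carry_out:
  targets:
    - [[0,0,0],[0,0,0]]
    - [[0,0,0],[0,0,0]]
    - [[0,0,0],[0,0,0]]
    - [[0,0,0],[0,0,0]]
    - [[0,-40,0],[0,0,0]]
    - [[0,-40,0],[0,0,0]]
    - [[0,0,0],[0,0,0]]
    - [[0,0,0],[0,0,0]]
  jaw: 0.5

```text
time_s: 45.2
tool_pos: [0.5712, 0.0091, 0.1397]
tool_rot: [-90.1, -0.0, 97.2]
force: [0.8, 0.1, 0.7]
grip_width: 0.0432
```

```bash
python3 - <<'E'
from h import *
st(); snap('wrist','w28.png'); snap('side','s28.png'); bolts('side')
a=cv2.imread('pics/w28.png'); b=cv2.imread('pics/s28.png')[120:330,190:360]; b=cv2.resize(b,(311,384),interpolation=cv2.INTER_CUBIC)
cv2.imwrite('pics/m28.png',cv2.resize(np.hstack([a,b]),(800,373)))
print(kit(125,0)); to([*kit(125,0),.14],7.24); print(env.get_obs()['qpos'].round())
E
```

```text
t 45.2 pos [0.5712 0.0091 0.1397] rot [-9.015e+01 -2.000e-02  9.724e+01] F [0.8 0.1 0.7] w 0.0432
[ 0.69550337 -0.02374677]
shift [ -48.4   -3.2 -120.9] |130| turn [-0.11 90.   -0.11]
[-27.  13.  27. 102.  -6.  67.  99.]
```

View pics/m28.png

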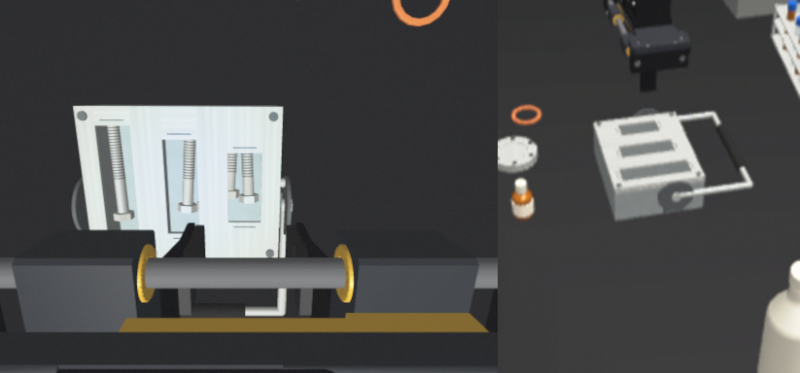

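>>> carry_out:
  targets:
    - [[-16.1,-1,-40.3],[0,0,0]]
    - [[-16.1,-1,-40.3],[0,0,0]]
    - [[-16.1,-1,-40.3],[0,0,0]]
    - [[0,0,0],[0,8.18,0]]
    - [[0,0,0],[0,8.18,0]]
    - [[0,0,0],[0,8.18,0]]
    - [[0,0,0],[0,8.18,0]]
    - [[0,0,0],[0,8.18,0]]
    - [[0,0,0],[0,8.18,0]]
    - [[0,0,0],[0,8.18,0]]
    - [[0,0,0],[0,8.18,0]]
    - [[0,0,0],[0,8.18,0]]
  jaw: 0.6

```text
time_s: 46.55
tool_pos: [0.6956, -0.0237, 0.1397]
tool_rot: [-90.0, 0.2, 23.3]
force: [-0.2, -0.4, 0.3]
grip_width: 0.0522
```

>>> carry_out:
  targets:
    - [[0,0,0],[0,8.18,0]]
    - [[0,0,0],[0,8.18,0]]
    - [[0,20,0],[0,0,0]]
    - [[0,20,0],[0,0,0]]
    - [[0,0,0],[0,0,0]]
    - [[0,0,0],[0,0,0]]

```text
time_s: 47.15
tool_pos: [0.6958, -0.0237, 0.1005]
tool_rot: [-90.0, 0.1, 7.2]
force: [0.9, 0.2, 1.5]
grip_width: 0.0522
```

```bash
python3 - <<'E'
from h import *
st(); to([*kit(125,0),.024],7.24); snap('wrist','w29.png'); snap('scene','c29.png'); bolts('scene')
a=cv2.imread('pics/w29.png'); b=cv2.imread('pics/c29.png')
cv2.imwrite('pics/m29.png',cv2.resize(np.hstack([a,b]),(800,300)))
A=np.linspace(0,1.70,25); X=105*np.cos(A);Z=105*np.sin(A)
print([[round(float(x),1),round(float(-z),1)] for x,z in zip(np.diff(X),np.diff(Z))])
E
```

```text
t 47.15 pos [ 0.6958 -0.0237  0.1005] rot [-90.01   0.13   7.25] F [0.9 0.2 1.5] w 0.0522
shift [-0.1 76.5  0. ] |76| turn [ 0.01  0.01 -0.13]
[[-0.3, -7.4], [-0.8, -7.4], [-1.3, -7.3], [-1.8, -7.2], [-2.3, -7.1], [-2.8, -6.9], [-3.3, -6.7], [-3.8, -6.4], [-4.2, -6.1], [-4.6, -5.8], [-5.0, -5.5], [-5.4, -5.1], [-5.8, -4.7], [-6.1, -4.3], [-6.4, -3.8], [-6.6, -3.4], [-6.8, -2.9], [-7.0, -2.4], [-7.2, -1.9], [-7.3, -1.4], [-7.4, -0.9], [-7.4, -0.4], [-7.4, 0.2], [-7.4, 0.7]]
```

View pics/m29.png

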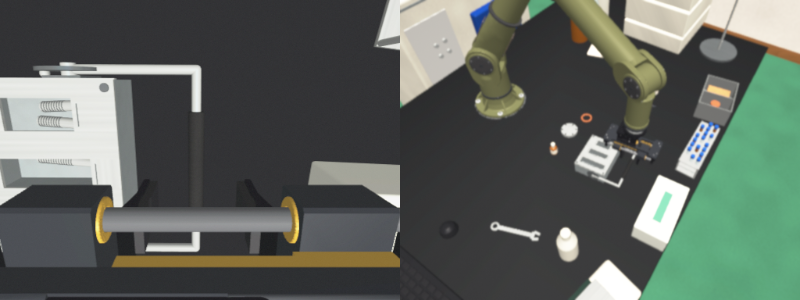

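```bash
python3 - <<'E'
from h import *
for uv in [(367,190),(398,262),(409,245)]:
    print([ray('side',[uv],z)[0][:2].round(3).tolist() for z in (0,.06,.1)])
E
```

```text
[[0.848, 0.064], [0.817, -0.014], [0.797, -0.067]]
[[0.841, -0.216], [0.811, -0.272], [0.792, -0.31]]
[[0.886, -0.163], [0.853, -0.224], [0.831, -0.264]]
```

>>> carry_out:
  targets:
    - [[0,25,0],[0,0,0]]
    - [[0,25,0],[0,0,0]]
    - [[0,16,0],[0,0,0]]
    - [[0,10,0],[0,0,0]]
    - [[0,0,0],[0,0,0]]
    - [[0,0,0],[0,0,0]]

```text
time_s: 47.9
tool_pos: [0.6972, -0.0239, 0.0265]
tool_rot: [-90.0, -0.1, 7.3]
force: [0.1, -0.3, 0.1]
grip_width: 0.0522
```

>>> carry_out:
  targets:
    - [[0,0,0],[0,0,0]]
    - [[0,0,0],[0,0,0]]
    - [[0,0,0],[0,0,0]]
    - [[0,0,0],[0,0,0]]
    - [[0,0,0],[0,0,0]]
    - [[0,0,0],[0,0,0]]
    - [[0,0,0],[0,0,0]]
    - [[0,0,0],[0,0,0]]
  jaw: 0
  squeeze: 20

```text
time_s: 48.7
tool_pos: [0.6946, -0.024, 0.0255]
tool_rot: [-89.9, 0.2, 7.2]
force: [-5.5, -0.1, 4.4]
grip_width: 0.0132
```

>>> carry_out:
  targets:
    - [[-0.3,-7.4,0],[0,0,0]]
    - [[-0.8,-7.4,0],[0,0,0]]
    - [[-1.3,-7.3,0],[0,0,0]]
    - [[-1.8,-7.2,0],[0,0,0]]
    - [[-2.3,-7.1,0],[0,0,0]]
    - [[-2.8,-6.9,0],[0,0,0]]

```text
time_s: 49.3
tool_pos: [0.6864, -0.025, 0.069]
tool_rot: [-90.0, 0.1, 7.2]
force: [-4.7, -0.2, -5.3]
grip_width: 0.0131
```

```bash
python3 - <<'E'
from h import *
st(); snap('side','s30.png')
b=cv2.imread('pics/s30.png')[120:260,190:360]; cv2.imwrite('pics/m30.png',cv2.resize(b,None,fx=4,fy=4,interpolation=cv2.INTER_CUBIC))
E
```

```text
t 49.3 pos [ 0.6864 -0.025   0.069 ] rot [-8.998e+01  8.000e-02  7.240e+00] F [-4.7 -0.2 -5.3] w 0.0131
```

View pics/m30.png

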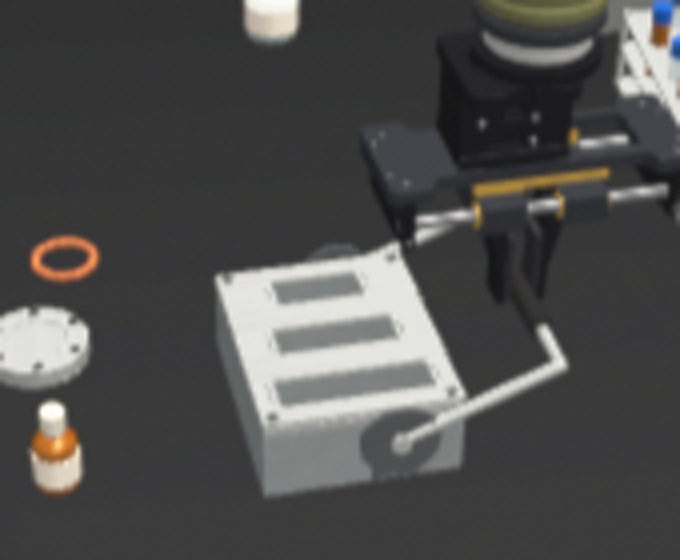

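Handle is following (forces around 7 N). Continue the arc.

>>> carry_out:
  targets:
    - [[-3.3,-6.7,0],[0,0,0]]
    - [[-3.8,-6.4,0],[0,0,0]]
    - [[-4.2,-6.1,0],[0,0,0]]
    - [[-4.6,-5.8,0],[0,0,0]]
    - [[-5.0,-5.5,0],[0,0,0]]
    - [[-5.4,-5.1,0],[0,0,0]]
    - [[-5.8,-4.7,0],[0,0,0]]
    - [[-6.1,-4.3,0],[0,0,0]]

```text
time_s: 50.15
tool_pos: [0.6521, -0.0292, 0.1161]
tool_rot: [-90.0, -0.4, 7.3]
force: [5.9, 1.1, 2.3]
grip_width: 0.0135
```

>>> carry_out:
  targets:
    - [[-6.4,-3.8,0],[0,0,0]]
    - [[-6.6,-3.4,0],[0,0,0]]
    - [[-6.8,-2.9,0],[0,0,0]]
    - [[-7.0,-2.4,0],[0,0,0]]
    - [[-7.2,-1.9,0],[0,0,0]]
    - [[-7.3,-1.4,0],[0,0,0]]
    - [[-7.4,-0.9,0],[0,0,0]]
    - [[-7.4,-0.4,0],[0,0,0]]
    - [[-7.4,0.2,0],[0,0,0]]
    - [[-5,0.5,0],[0,0,0]]
    - [[0,0,0],[0,0,0]]

```text
time_s: 51.25
tool_pos: [0.5833, -0.0376, 0.1345]
tool_rot: [-89.8, -0.4, 7.3]
force: [-4.0, 2.8, 15.9]
grip_width: 0.0133
```

```bash
python3 - <<'E'
from h import *
st(); snap('side','s31.png'); to([*kit(6.5,0),.128],7.24)
b=cv2.imread('pics/s31.png')[120:260,190:360]; cv2.imwrite('pics/m31.png',cv2.resize(b,None,fx=4,fy=4,interpolation=cv2.INTER_CUBIC))
E
```

```text
t 51.25 pos [ 0.5833 -0.0376  0.1345] rot [-89.83  -0.35   7.28] F [-4.   2.8 15.9] w 0.0133
shift [-5.3  6.4 -0.4] |8| turn [-0.17  0.04  0.31]
```

View pics/m31.png

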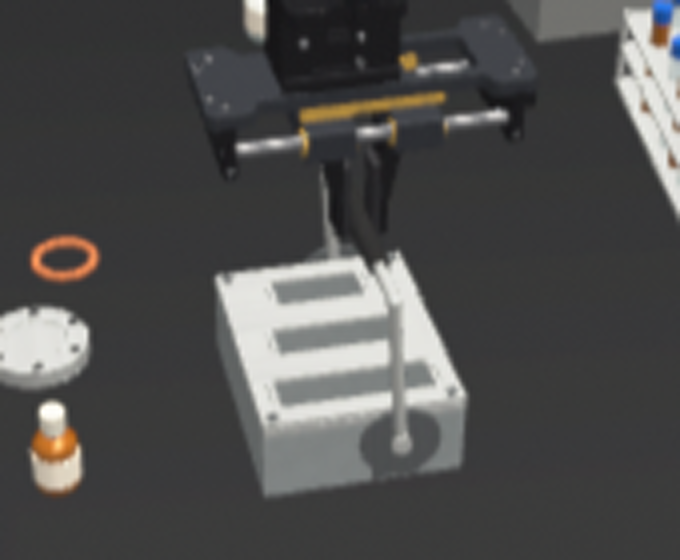

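>>> carry_out:
  targets:
    - [[-3,-0.7,0],[0,0,0]]
    - [[-3,-0.3,0],[0,0,0]]
    - [[-2,0,0],[0,0,0]]
    - [[0,0,0],[0,0,0]]
    - [[0,0,0],[0,0,0]]

```text
time_s: 51.8
tool_pos: [0.5768, -0.0385, 0.1337]
tool_rot: [-90.0, -0.5, 7.3]
force: [4.7, 3.4, 5.0]
grip_width: 0.0136
```

```bash
python3 - <<'E'
from h import *
st(); snap('side','s32.png'); to([*kit(6.5,0),.128],7.24)
b=cv2.imread('pics/s32.png')[120:260,190:360]; cv2.imwrite('pics/m32.png',cv2.resize(b,None,fx=4,fy=4,interpolation=cv2.INTER_CUBIC))
E
```

```text
t 51.8 pos [ 0.5768 -0.0385  0.1337] rot [-89.95  -0.48   7.3 ] F [4.7 3.4 5. ] w 0.0136
shift [ 1.   5.7 -0.4] |6| turn [-0.05  0.06  0.49]
```

View pics/m32.png

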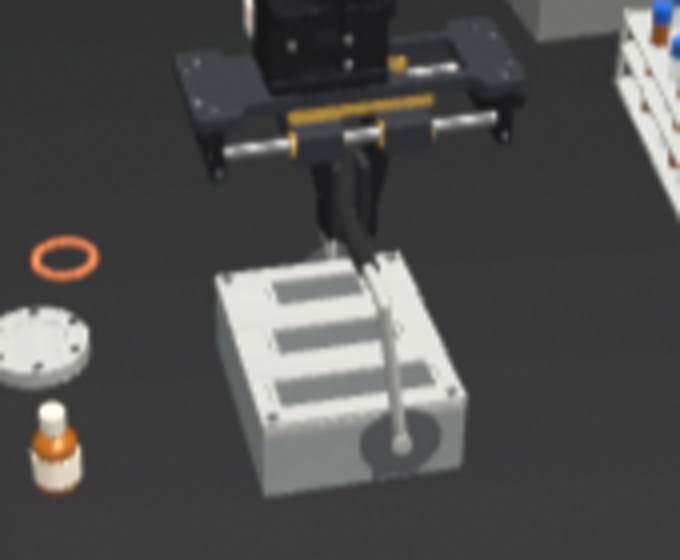

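>>> carry_out:
  targets:
    - [[-2,0,0],[0,0,0]]
    - [[0,0,0],[0,0,0]]
    - [[0,0,0],[0,0,0]]

```text
time_s: 52.15
tool_pos: [0.5768, -0.0385, 0.1338]
tool_rot: [-90.0, -0.7, 7.3]
force: [10.6, 2.6, 0.2]
grip_width: 0.0132
```

>>> carry_out:
  targets:
    - [[0,0,0],[0,0,0]]
    - [[0,0,0],[0,0,0]]
    - [[0,0,0],[0,0,0]]
    - [[0,0,0],[0,0,0]]
    - [[0,0,0],[0,0,0]]
    - [[0,-10,0],[0,0,0]]
    - [[0,-30,0],[0,0,0]]
    - [[0,-40,0],[0,0,0]]
    - [[0,-20,0],[0,0,0]]
    - [[0,0,0],[0,0,0]]
  jaw: 0.55

```text
time_s: 53.15
tool_pos: [0.5735, -0.0403, 0.2349]
tool_rot: [-90.0, -0.4, 7.2]
force: [-0.8, -0.5, 0.7]
grip_width: 0.0476
```

>>> carry_out:
  targets:
    - [[0,0,40],[0,0,0]]
    - [[0,0,40],[0,0,0]]
    - [[0,0,40],[0,0,0]]
    - [[0,0,40],[0,0,0]]
    - [[0,0,40],[0,0,0]]
    - [[0,0,0],[0,0,0]]
    - [[0,0,0],[0,0,0]]

```text
time_s: 53.85
tool_pos: [0.5455, 0.1596, 0.23]
tool_rot: [-90.1, 0.1, 7.4]
force: [0.5, -0.1, -0.7]
grip_width: 0.0478
```

```bash
python3 - <<'E'
from h import *
from scipy.optimize import least_squares
st(); snap('side','s33.png'); snap('scene','c33.png')
a=cv2.imread('pics/s33.png')[120:270,190:360]; b=cv2.imread('pics/c33.png')[140:250,180:305]
cv2.imwrite('pics/m33.png',np.hstack([cv2.resize(a,(453,400),interpolation=cv2.INTER_CUBIC),cv2.resize(b,(340,299),interpolation=cv2.INTER_CUBIC)[:400] if 0 else cv2.resize(b,(340,400),interpolation=cv2.INTER_CUBIC)]))
for an in (1.45,1.57,1.7):
    P=[[*kit(20+105*np.cos(an),y),.036+.105*np.sin(an)] for y in (84,-84)]
    print(an,((proj('side',P)-[190,120])*[453/170,400/150]).round().tolist(),((proj('scene',P)-[180,140])*[340/125,400/110]+[453,0]).round().tolist())
E
```

```text
t 53.85 pos [0.5455 0.1596 0.23  ] rot [-9.007e+01  9.000e-02  7.410e+00] F [ 0.5 -0.1 -0.7] w 0.0478
1.45 [[235.0, 94.0], [285.0, 197.0]] [[714.0, 85.0], [646.0, 238.0]]
1.57 [[223.0, 95.0], [270.0, 199.0]] [[703.0, 80.0], [635.0, 232.0]]
1.7 [[209.0, 98.0], [255.0, 202.0]] [[692.0, 75.0], [623.0, 226.0]]
```

View pics/m33.png

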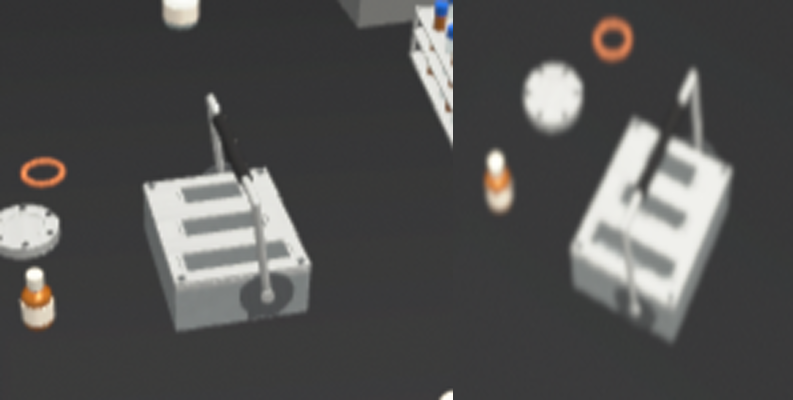

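View pics/s33.png

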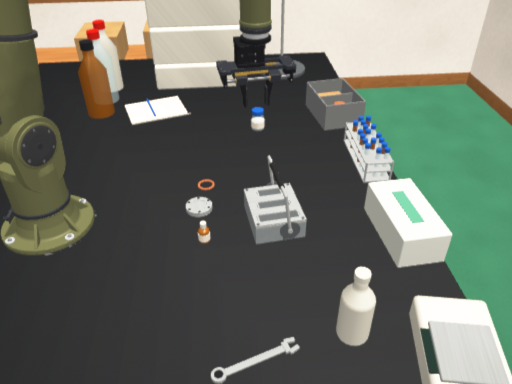

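```bash
python3 - <<'E'
from h import *
st(); print(env.sign_off())
E
```

```text
t 53.95 pos [0.5463 0.1571 0.2305] rot [-9.006e+01  3.000e-02  7.150e+00] F [ 0.  -0.4  0.5] w 0.0478
the job is handed in; nothing more can be done
None
```

The job is handed in at about 54 s of the 210 s allowed. The handle was folded flat, all six bolts were put away, and the handle was raised to its end stop and released.

- **Handle down:** I pushed it down until it stopped with the grip's top at 43 mm, the height expected when it lies flat. It stayed there while I put the bolts away.
- **Bolts:** All six were present. The two 40 mm bolts went through the short slot, the two 60 mm through the mid slot and the two 80 mm through the long slot. After each drop the wrist camera showed the bolt below the lid. The final side view and a late scene view showed none left on the bench.
- **Handle up:** I pinched the grip and swung it up to the stop, where it pushed back with about 10 N and did not move. After I let go, its corners matched the 1.70 rad projection in the side view and fitted in the scene view. I judged the click from this position and the stop force, with no direct reading of the joint.
- **Other things:** By eye, the other items look unmoved between the first and last side pictures.
- **Disagreements:** The fixed cameras and the wrist camera differed by 2–5 mm in y for the bolts and the kit. I corrected by eye from the wrist view before each release. The detector also misreported a few objects (for example, the flange as a bolt), and I ignored those reports.

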